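Pack the empties into the tilt-out bin

TASK

Make room in the leaning black tilt-out bin: draw its steel lock bolt all the way clear of the lug, then slide the aluminium divider fully home against the bin's end wall. Then pack the long tin, the tea caddy and the milk bottle into the bin so that all three fit at once, each standing bottom down on the bin's sloping floor, square with its walls, and let go. Leave the jar, the pots, the cap catcher and the opener where they are.

Things in the scene. Friction and masses are not known exactly. Their poses are not given: they have to be found in the camera images.
- well: Well of the black tilt-out bin, fixed, its mouth leaning to the robot's right and a little towards it. Origin: centre of its underside. z: out of the mouth, 28 degrees from vertical; x: from the low wall to the opposite, raised wall; y: level, along the bin, towards the lock at the end nearer the robot. Floor and walls 5 mm thick, rim at z = 60 mm. A grey bracket (x -27 to 123, y 87 to 172, top z = 60) carries the lock.
- well_floor (a point): Centre of the well's inside floor, 5 mm above the well's origin along its z. Inside, the well spans x -58 to 58 and y -83 to 83 mm (well's frame), less the part of the +y end that the divider cuts off.
- divider (a joint): Slide of the aluminium divider along the well's +y, in m: 0 to 0.002 held by the lock, 0.040 fully home, plate against the end wall (then the free inside spans y -83 to 75 mm; at 0 only to 35). The 8 mm plate spans the well in x, up to z = 60; a strap on top (x -15 to 15, up to z = 66) crosses the end wall to the lug. About 4 N of friction; stays where left.
- divider_lug (a point): Middle of the top edge of the upright lug's face that looks into the bin (-y). At divider 0 it is at x 0, y 105, z 110 mm in the well's frame and moves with the divider. The lug is 40 mm wide (x), 10 mm thick (from this face towards +y) and rises from z = 61 to 110. Push this face towards +y or pinch the lug.
- lock (a joint): Slide of the steel lock bolt along the well's +x (up the slope, to the robot's left), in m: 0 locked, the 14 mm square bolt standing 2 mm beyond the lug so that the divider cannot move; 0.040 fully drawn. It clears the lug from 0.026 on. About 3 N of friction; stays where left.
- lock_knob (a point): Centre of the top of the bolt's upright round knob, 14 mm in diameter, rising from z = 75 (top of the bolt) to 108 mm. At lock 0 it is at x 60, y 124, z 108 mm in the well's frame. Push it towards +x or pinch it.
- long_tin: Long low closed rectangular steel tin, 48 (its x) by 150 (its y) by 90 mm high, origin at the centre of its underside, z up. Stands on the table.
- tea_caddy: Tall closed rectangular steel tin, 60 (x) by 82 (y) by 150 mm high (straight sides up to 146), origin at the centre of its underside, z up. Stands on the table.
- milk_bottle: White plastic milk bottle of rectangular section with its twist cap closed: body 60 (x) by 68 (y) by 142 mm high, then a round cap up to 158 mm; origin at the centre of its underside, z up. Stands on the table.
- amber_jar: Bystander: amber glass jar, 72 mm in diameter, 95 mm high, origin under its centre.
- pot_a: Bystander: clear glass yogurt pot, 72 mm in diameter, 78 mm high, origin under its centre.
- pot_b: Bystander: the second clear glass yogurt pot, same size.
- cap_catcher: Bystander: open steel crown-cap catcher box, 60 by 90 by 75 mm high, origin under its centre.
- opener: Bystander: flat steel bottle opener lying on the table, 130 mm long, 10 mm thick.
Mind the look-alikes: they are no part of the job. Leave any orange, pink or red look-alike of the milk_bottle alone.

How it is judged:
By the outcome, as a careful person would: the job done as asked, in the order asked, and still so for the second after the job is handed in, with the robot touching nothing.
It also fails if it takes over 72 s, if anything falls off the work surface, if the arm or the gripper's body presses on something with over 40 N, if the wrist force passes 120 N, or if a joint passes its speed limit or range.

ROBOT

A 6-joint arm with a two-finger parallel gripper is mounted at the origin on the work surface. World frame = base frame: x ahead of the robot, y to its left, z up, the work surface at z = 0. Lengths are in m, angles in rad, forces in N, time in s.
With the tool pointing down it reaches from about 0.375 to 0.975 m from the base axis. Payload 3.8 kg.
Tool frame: the origin (TCP) lies midway between the tips of the shut fingers; the grasp point (between the pads) lies 19 mm behind it; z points along the fingers, y is the line along which they close (so a half turn about z gives the same grasp; the last joint's range is limited). The gripper opens to 85 mm and grips with 20 to 120 N. Pads are 22 mm wide; open, the fingers measure 114 mm over their backs; the gripper's body (76 mm by 85 mm) begins 54 mm behind the grasp point. The pads swing forward as they close: fully open they stand 13 mm farther back than shut.
Start: joints at [-1.284, 0.264, 1.604, -0, 1.274, -0.037], TCP at [0.215, -0.64, 0.231] pointing down, gripper open.
Joint ranges: [-2.63, 2.63], [-0.94, 2.18], [0.31, 2.57], [-1.31, 4.45], [0, 2.66], [-2.55, 2.55]. Speed limits (rad/s): [2.57, 2.57, 3.14, 3.14, 3.14, 3.14].

INTERFACE

Orientations are given as a rotation vector (axis times angle).
In Python, from workcell import bot gives the robot as it stands.
- The arm moves only by the tool step_arm, never from a script. Its argument "motion" is a list of rows, each a list of 5 numbers: the finger opening in cm, from 0 to 8.54, then the shift along the tool's x, y, z in cm, then the turn about the tool's z in degrees. In form: [[claw, dx, dy, dz, twist], ...]. A call has 1 to 20 rows; each row is the pose to reach, as a shift and turn from the pose commanded when the call began, along the tool's axes at that moment; what a row does not reach only later rows make up. A row lasts 1/10 s, in which the tool goes at most 50 mm and 8.59 degrees, less where a joint would pass 70% of its speed; a pose out of reach is approached as far as the arm can. A call with a gripper value outside its range is refused whole. The fingers move at their own pace and stop on an object; "force" is the grip in N (left out, the last holds). Time passes only in rows, so rows that repeat a pose let the fingers close. It gives the time, the measured TCP pose, the force, the opening and the grip force at its end, in the units of the state.
- bot.read_state(): the state, without advancing time (a new reading comes with each control period).
- bot.read_camera(name): name is "side" or "top" or "wrist"; returns (picture, depth): 384x512x3 uint8, red, green, blue; 384x512 float32, m along the optical axis (not along the pixel's ray), 0 where there is no reading.
- bot.calibration(name): a dict with "mtx" (3x3 intrinsics, pixels), "origin" and "orientation" of the camera in the world; the wrist camera has in their place "T_tool_cam" (4x4, takes a point from camera to tool coordinates, whose origin is the TCP and whose axes are the flange's). Camera axes: x right, y up, looking along -z (the intrinsics and any distortion apply to the point x, -y, -z); pixel columns grow to the right and rows downward; lengths in m; the calibration is good to about 2 mm. A picture is of the moment at which its call begins: read the wrist's pose just before it. calibration takes no time and is no camera call.
- bot.finish_job(): hands the job in; it is judged then, once.
The state is a dict: "time": time; "q": joint angles; "joint_vel": joint speeds; "joint_torque": joint torques, N m; "tool_pos": TCP position; "tcp_rot": TCP orientation; "wrist_force": force on the tool from outside, world axes, zero at the start; "torque": the same for the moment, N m; "width": opening from 0.0 (shut) to 1.0 (fully open); "grip_force": force on a finger pad.
Only numpy, scipy, OpenCV 4.12 (cv2) and the standard library are available. Lean on these libraries where they do the work, as an engineer would, in place of code of your own. Each camera call takes 0.05 s, during which the arm holds its last target. There are 200 camera calls.

## Working session

There is one attempt and no reset: what is moved stays moved. The work goes in short steps, Python scripts to look and compute and a tool call to move; the robot and the scene stay as the last step left them, time stands still between calls to the robot, and variables do not carry over. Pictures are saved under pics/ and viewed, at most 14 in all, crops included, and the job is handed in when it is done.

Besides the shell and the picture viewer there is one more tool, called after "Call:" by a JSON object that holds its "name" and its "arguments", one argument or row to a line. step_arm: Moves the arm, as the interface text tells. Its arguments: {"type":"object","properties":{"motion":{"type":"array","items":{"type":"array","items":{"type":"number"}}},"force":{"type":"number"}},"required":["motion"]}

```bash
ls; mkdir -p pics; python3 - <<'E'
from workcell import bot
import cv2,numpy as np
s=bot.read_state();print(s)
for n in("top","side"):
    im,d=bot.read_camera(n);np.savez(f"{n}0.npz",im=im,d=d);cv2.imwrite(f"pics/{n}0.png",im[:,:,::-1]);print(n,bot.calibration(n))
print(bot.calibration("wrist"))
E
```

```text
pics
{'time': 0.0, 'q': array([-1.28389832e+00,  2.64770655e-01,  1.60539905e+00,  2.26624094e-05,
        1.27369409e+00, -3.68940663e-02]), 'joint_vel': array([ 1.49012064e-04, -1.31622525e-03, -1.04896231e-03, -3.52599775e-05,
       -2.08242672e-03,  4.45507948e-04]), 'joint_torque': array([ 2.07027704e-03, -5.15110409e+01, -3.67309427e+01,  1.78611194e-04,
        1.30303059e-02,  1.33238476e-06]), 'tool_pos': array([ 0.21455972, -0.639209  ,  0.22993671]), 'tcp_rot': array([-3.09828646e+00, -5.06018520e-01,  4.10727471e-04]), 'wrist_force': array([ 0.38507944, -0.32814117, -0.01103126]), 'torque': array([ 0.02770407,  0.05820303, -0.0028305 ]), 'grip_force': 0.0, 'width': 0.9963034169528099}
top {'mtx': array([[395.3816223 ,   0.        , 257.7194978 ],
       [  0.        , 395.3816223 , 189.16325179],
       [  0.        ,   0.        ,   1.        ]]), 'origin': array([ 0.51827752, -0.06241703,  1.2347097 ]), 'orientation': array([ 0.02873657, -0.05871667, -1.56873416])}
side {'mtx': array([[415.81397377,   0.        , 264.05044913],
       [  0.        , 415.81397377, 192.78419024],
       [  0.        ,   0.        ,   1.        ]]), 'origin': array([-0.06392577,  0.75847608,  0.88170431]), 'orientation': array([ 0.39005966, -1.1500745 , -2.20586321])}
{'mtx': array([[273.8489247 ,   0.        , 254.39434679],
       [  0.        , 273.8489247 , 188.90275089],
       [  0.        ,   0.        ,   1.        ]]), 'T_tool_cam': array([[-1.19051284e-03,  9.62124519e-01,  2.72607765e-01,
         6.80102856e-02],
       [ 9.99998240e-01,  1.54074553e-03, -1.07068963e-03,
         4.51229047e-04],
       [-1.45015594e-03,  2.72606010e-01, -9.62124659e-01,
        -1.40964639e-01],
       [ 0.00000000e+00,  0.00000000e+00,  0.00000000e+00,
         1.00000000e+00]])}
```

View pics/top0.png

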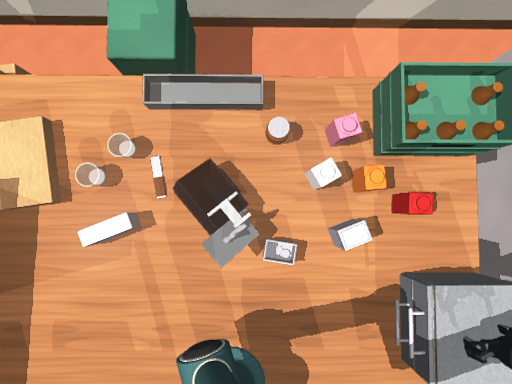

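View pics/side0.png

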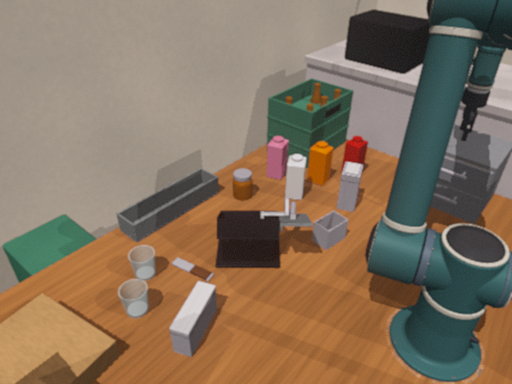

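```bash
cat > h.py <<'E'
import numpy as np,cv2
from scipy.spatial.transform import Rotation as R
from workcell import bot
def T_rv(p,rv):
    T=np.eye(4);T[:3,:3]=R.from_rotvec(rv).as_matrix();T[:3,3]=p;return T
def campose(n,s=None):
    c=bot.calibration(n)
    if n=="wrist": return c["mtx"],T_rv(s["tool_pos"],s["tcp_rot"])@c["T_tool_cam"]
    return c["mtx"],T_rv(c["origin"],c["orientation"])
def cloud(d,K,T):
    v,u=np.mgrid[:d.shape[0],:d.shape[1]]
    P=np.stack([(u-K[0,2])/K[0,0]*d,-(v-K[1,2])/K[1,1]*d,-d],-1)
    W=P@T[:3,:3].T+T[:3,3];W[d<=0]=np.nan;return W
def shot(n,name):
    s=bot.read_state();im,d=bot.read_camera(n);K,T=campose(n,s)
    cv2.imwrite(f"pics/{name}.png",im[:,:,::-1]);W=cloud(d,K,T);np.savez(f"{name}.npz",im=im,d=d,W=W,K=K,T=T);return im,d,W
def proj(p,K,T):
    q=(np.linalg.inv(T)@np.r_[p,1])[:3];return K[0,0]*q[0]/-q[2]+K[0,2],K[1,1]*-q[1]/-q[2]+K[1,2]
E
python3 - <<'E'
from h import *
for n in("top","side"):
    z=np.load(n+"0.npz");K,T=campose(n);W=cloud(z["d"],K,T);np.savez(n+"0w.npz",W=W,im=z["im"])
    if n=="top":
        t=W[...,2];print("table z",np.nanmedian(t[300:340,100:160]),np.nanmedian(t[230:260,150:190]))
        for nm,(u,v) in dict(tin=(108,228),caddy=(352,235),milk=(323,173),jar=(279,130),potA=(121,146),potB=(90,175),catch=(281,251)).items():
            r=60; 
            m=np.zeros(t.shape,np.uint8)
            hz=np.nanpercentile(t[v-6:v+6,u-6:u+6],50)
            mm=(np.abs(t-hz)<.008).astype(np.uint8); _,lab=cv2.connectedComponents(mm)
            sel=lab==lab[v,u]; P=W[sel][:,:2].astype(np.float32)
            rc=cv2.minAreaRect(P*1000);print(nm,round(float(hz),3),sel.sum(),np.round(P.mean(0),3),np.round(rc[0]),np.round(rc[1]),round(rc[2],1))
# bin planes
z=np.load("top0w.npz");W=z["W"];im=z["im"]
reg=W[155:270,165:262]
for (u,v) in [(195,185),(210,205),(190,195),(205,165),(235,250),(220,245),(236,212),(225,205),(232,208),(225,230),(240,228)]:
    print((u,v),np.round(W[v,u],3),im[v,u])
c=cv2.resize(im[150:275,160:310],None,fx=5,fy=4.8,interpolation=cv2.INTER_CUBIC);cv2.imwrite("pics/crop1.png",c[:,:,::-1])
E
```

```text
table z -0.0003063957135995832 -0.0005362383483251687
tin 0.09 898 [0.466 0.355] [466. 356.] [ 48. 152.] 21.5
caddy 0.15 640 [ 0.452 -0.349] [ 452. -350.] [61. 82.] 21.5
milk 0.156 170 [ 0.627 -0.272] [ 626. -276.] [42. 38.] 86.7
jar 0.094 361 [ 0.763 -0.144] [ 763. -143.] [59. 62.] 89.1
potA 0.006 145 [0.718 0.333] [718. 332.] [33. 48.] 49.8
potB 0.007 137 [0.628 0.427] [627. 425.] [38. 37.] 32.0
catch 0.009 372 [ 0.396 -0.15 ] [ 396. -150.] [80. 49.] 81.1
(195, 185) [0.595 0.1   0.071] [64 47 39]
(210, 205) [0.536 0.054 0.08 ] [59 45 41]
(190, 195) [0.562 0.102 0.152] [68 51 44]
(205, 165) [0.654 0.071 0.069] [66 45 34]
(235, 250) [ 0.413 -0.021  0.15 ] [146 148 145]
(220, 245) [0.428 0.018 0.164] [147 148 145]
(236, 212) [ 0.516 -0.023  0.123] [243 241 240]
(225, 205) [0.535 0.007 0.134] [242 241 240]
(232, 208) [ 0.527 -0.011  0.121] [248 246 245]
(225, 230) [0.467 0.006 0.144] [136 136 135]
(240, 228) [ 0.472 -0.035  0.144] [216 210 215]
```

View pics/crop1.png

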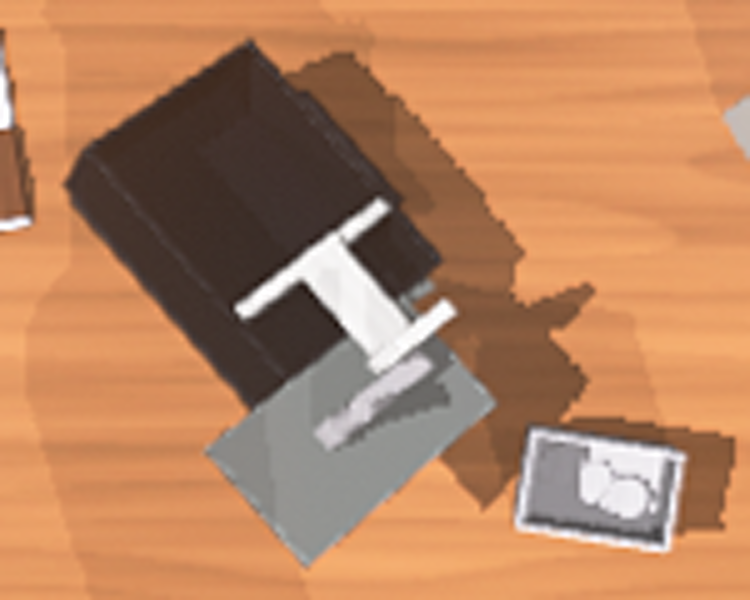

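```bash
python3 - <<'E'
from h import *
z=np.load("top0w.npz");W=z["W"];im=z["im"].astype(int)
# bracket
v,u=np.mgrid[:384,:512]
poly=np.array([(160+x/5,150+y/4.8) for x,y in [(205,452),(308,567),(495,402),(395,280),(330,350)]],np.int32)
m=np.zeros((384,512),np.uint8);cv2.fillPoly(m,[poly],1)
m&=(W[...,2]<.19)&(W[...,2]>.08)&(im.max(-1)-im.min(-1)<12)&(im.max(-1)>110)&(im.max(-1)<175)
P=W[m>0]
for _ in range(5):
    c=P.mean(0);n=np.linalg.svd(P-c)[2][2];n*=np.sign(n[2]);r=(P-c)@n
    k=abs(r)<.004
    print(len(P),n,np.degrees(np.arccos(n[2])),r.std());P=P[k]
K,T=campose("top")
o=T[:3,3]
def ray(cx,cy):
    uu,vv=160+cx/5-.5,150+cy/4.8-.5
    d=T[:3,:3]@np.array([(uu-K[0,2])/K[0,0],-(vv-K[1,2])/K[1,1],-1]);return o+d*((c-o)@n)/(d@n)
C=[ray(*q) for q in [(205,452),(308,567),(495,402)]]
print(np.round(C,4),np.linalg.norm(C[1]-C[0]),np.linalg.norm(C[2]-C[1]))
yw=(C[1]-C[0]);xw=-(C[2]-C[1]);yw/=np.linalg.norm(yw);xw/=np.linalg.norm(xw);print(yw,xw,np.cross(xw,yw))
# constrained: y level, tilt 28
y1=yw[:2]/np.linalg.norm(yw[:2]); 
xh=xw[:2]/np.linalg.norm(xw[:2]); y2=np.array([-xh[1],xh[0]])
if y2@y1<0:y2=-y2
nh=n[:2]/np.linalg.norm(n[:2]); y3=np.array([nh[1],-nh[0]])
if y3@y1<0:y3=-y3
print("yaw est",[np.degrees(np.arctan2(a[1],a[0])) for a in(y1,y2,y3)])
yy=y1*85+y2*150;yy/=np.linalg.norm(yy);yw=np.r_[yy,0]
hz=np.array([-yy[1],yy[0]]);
if hz@nh<0:hz=-hz
t=np.radians(28);zw=np.r_[hz*np.sin(t),np.cos(t)];xw=np.cross(yw,zw)
Rw=np.stack([xw,yw,zw],1)
L=np.array([(.123,.087,.06),(.123,.172,.06),(-.027,.172,.06)])
org=np.mean([a-Rw@l for a,l in zip(C,L)],0);print([a-Rw@l for a,l in zip(C,L)])
print(Rw,org)
Tw=np.eye(4);Tw[:3,:3]=Rw;Tw[:3,3]=org;np.save("Tw.npy",Tw)
# overlay check
c2=cv2.resize(z["im"][150:275,160:310],None,fx=5,fy=4.8,interpolation=cv2.INTER_CUBIC)[:,:,::-1].copy()
pts=[(x,y,.06) for x in(-.063,.063) for y in(-.088,.088)]+[(x,y,.06) for x in(-.027,.123) for y in(.087,.172)]+[(x,y,.06) for x in(-.058,.058) for y in(.035,.043)]+[(x,.105,.11) for x in(-.02,.02)]+[(.06,.124,.108)]+[(x,y,.005) for x in(-.058,.058) for y in(-.083,)]
for p in pts:
    uu,vv=proj(org+Rw@np.array(p),K,T);cv2.circle(c2,(int((uu+.5-160)*5),int((vv+.5-150)*4.8)),4,(0,0,255),-1)
cv2.imwrite("pics/crop2.png",c2)
# top-cam depth points in bin frame
P=(W[155:270,165:262].reshape(-1,3)-org)@Rw
f=P[(abs(P[:,2]-.005)<.012)&(abs(P[:,0])<.045)&(P[:,1]>-.075)&(P[:,1]<.03)];print("floor z",np.median(f[:,2]),len(f))
E
```

```text
1190 [ 0.28562403 -0.36127518  0.88763684] 27.42222134804649 0.004054596121882448
1100 [ 0.29457375 -0.36276879  0.88409564] 27.859564408003223 0.0016191251357165104
1091 [ 0.29490515 -0.36304845  0.88387034] 27.887176144389066 0.0015794400407894804
1091 [ 0.29490515 -0.36304845  0.88387034] 27.887176144389066 0.0015794400407894804
1091 [ 0.29490515 -0.36304845  0.88387034] 27.887176144389066 0.0015794400407894804
[[ 0.4325  0.0685  0.1812]
 [ 0.3695  0.0139  0.1798]
 [ 0.4559 -0.0862  0.1099]] 0.08337444494122716 0.14960519666150116
[-0.75539922 -0.65504383 -0.0170178 ] [-0.57758872  0.6691567   0.4675688 ] [ 0.29489048 -0.36303039  0.88382638]
yaw est [np.float64(-139.06983211664848), np.float64(-139.2005816435071), np.float64(-140.91295981858562)]
[array([0.55093621, 0.06457176, 0.07050733]), array([0.5522545 , 0.06555103, 0.06908848]), array([0.55204264, 0.06562917, 0.06955849])]
[[-0.57748086 -0.7564621   0.30705202]
 [ 0.66791639 -0.65403753 -0.35513744]
 [ 0.46947156  0.          0.88294759]] [0.55174445 0.06525065 0.0697181 ]
floor z 0.00577206646244432 867
```

View pics/crop2.png

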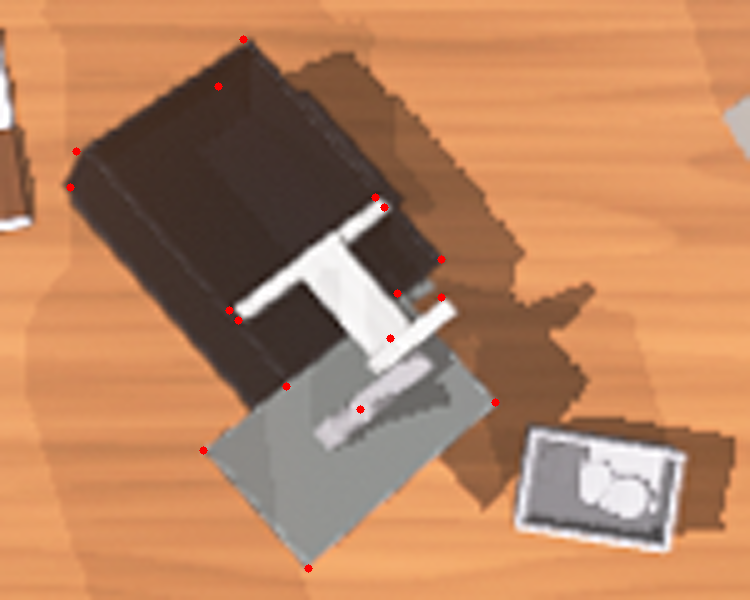

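```bash
python3 - <<'E'
from h import *
Tw=np.load("Tw.npy")
for n in("top","side"):
    W=np.load(n+"0w.npz")["W"];P=(W.reshape(-1,3)-Tw[:3,3])@Tw[:3,:3]
    k=(P[:,2]>.08)&(P[:,2]<.13)&(abs(P[:,0])<.1)&(P[:,1]<.18)&(P[:,1]>.06);Q=P[k]*1000
    for a,b in((85,118),(118,140)):
        q=Q[(Q[:,1]>a)&(Q[:,1]<b)];print(n,a,len(q));print(np.round(np.percentile(q,[2,25,50,75,98],axis=0)) if len(q) else "")
    q=P[(P[:,2]>.055)&(P[:,2]<.075)&(abs(P[:,0])<.055)&(P[:,1]>.0)&(P[:,1]<.06)]*1000;print(np.round(np.percentile(q,[2,25,50,75,98],axis=0)) if len(q) else "")
# milk bottle side/caddy orientation: points in height band
for n in("top","side"):
    z=np.load(n+"0w.npz");W=z["W"];im=z["im"].astype(int)
    k=(np.hypot(W[...,0]-.62,W[...,1]+.275)<.06)&(W[...,2]>.01)&(W[...,2]<.18)&(im.max(-1)-im.min(-1)<40)
    P=W[k]; 
    for lo,hi in((.02,.12),(.13,.148),(.15,.17)):
        q=P[(P[:,2]>lo)&(P[:,2]<hi)]
        if len(q)>5: rc=cv2.minAreaRect((q[:,:2]*1000).astype(np.float32));print(n,lo,len(q),np.round(q.mean(0),3),np.round(rc[0]),np.round(rc[1]),round(rc[2],1))
E
```

```text
top 85 68
[[-20. 107.  84.]
 [ -6. 110. 105.]
 [  7. 112. 109.]
 [ 18. 115. 111.]
 [ 21. 117. 114.]]
top 118 44
[[ 49. 118.  81.]
 [ 60. 121.  92.]
 [ 64. 125. 104.]
 [ 66. 128. 108.]
 [ 68. 131. 110.]]
[[-50.  37.  56.]
 [-12.  40.  60.]
 [  2.  43.  64.]
 [ 18.  49.  67.]
 [ 51.  59.  70.]]
side 85 52
[[ -7. 106.  82.]
 [  6. 108.  90.]
 [ 17. 110. 100.]
 [ 20. 113. 109.]
 [ 23. 114. 114.]]
side 118 59
[[ 56. 118.  82.]
 [ 64. 121.  89.]
 [ 66. 124.  97.]
 [ 67. 127. 105.]
 [ 69. 130. 111.]]
[[-23.  35.  64.]
 [  1.  40.  66.]
 [ 12.  44.  69.]
 [ 16.  52.  70.]
 [ 49.  60.  71.]]
top 0.02 114 [ 0.61  -0.244  0.072] [ 611. -244.] [58.  3.] 29.5
top 0.13 352 [ 0.626 -0.27   0.142] [ 627. -273.] [60. 68.] 30.4
top 0.15 154 [ 0.627 -0.272  0.158] [ 627. -272.] [36. 35.] 1.4
side 0.02 416 [ 0.611 -0.247  0.07 ] [ 606. -263.] [81. 47.] 69.2
side 0.13 145 [ 0.617 -0.258  0.142] [ 627. -271.] [61. 74.] 27.7
side 0.15 83 [ 0.625 -0.268  0.159] [ 627. -272.] [40. 38.] 52.9
```

```bash
cat >> h.py <<'E'
def psi(s):
    a=R.from_rotvec(s["tcp_rot"]).as_matrix()[:,0];return np.degrees(np.arctan2(a[1],a[0]))
def go(p,yaw=None,s=None):
    "shift (cm) in tool axes and twist (deg) from the present pose to TCP p"
    s=s or bot.read_state();M=R.from_rotvec(s["tcp_rot"]).as_matrix();d=M.T@(np.asarray(p)-s["tool_pos"])*100
    tw=0 if yaw is None else -((yaw-psi(s)+180)%360-180)
    print("t",round(s["time"],2),"pos",np.round(s["tool_pos"],4),"psi",round(psi(s),1),"q",np.round(np.degrees(s["q"]),0),"-> shift cm",np.round(d,2),"twist",round(tw,1))
Tw=np.load("Tw.npy")
def well(x,y,z): return Tw[:3,3]+Tw[:3,:3]@(np.array([x,y,z])/1000)
E
python3 - <<'E'
from h import *
k=well(61.5,124.5,88);print(k,well(0,0,5))
go(k+[0,0,.11],130.85)
E
```

```text
[ 0.44907042 -0.00635226  0.17628999] [0.55327971 0.06347497 0.07413283]
t 0.1 pos [ 0.2146 -0.6393  0.23  ] psi 18.6 q [-74.  15.  92.   0.  73.  -2.] -> shift cm [ 42.37 -52.56  -5.51] twist -112.3
```

Call:
{"name": "step_arm", "arguments": {
  "motion": [
    [4,0,0,-5.5,0],
    [4,42.4,-52.6,-5.5,-112.3],
    [4,42.4,-52.6,-5.5,-112.3],
    [4,42.4,-52.6,-5.5,-112.3],
    [4,42.4,-52.6,-5.5,-112.3],
    [4,42.4,-52.6,-5.5,-112.3],
    [4,42.4,-52.6,-5.5,-112.3],
    [4,42.4,-52.6,-5.5,-112.3],
    [4,42.4,-52.6,-5.5,-112.3],
    [4,42.4,-52.6,-5.5,-112.3],
    [4,42.4,-52.6,-5.5,-112.3],
    [4,42.4,-52.6,-5.5,-112.3],
    [4,42.4,-52.6,-5.5,-112.3],
    [4,42.4,-52.6,-5.5,-112.3],
    [4,42.4,-52.6,-5.5,-112.3],
    [4,42.4,-52.6,-5.5,-112.3],
    [4,42.4,-52.6,-5.5,-112.3]
  ],
  "force": 40
}}

```text
time: 1.8
tool_pos: [0.449, -0.0061, 0.2858]
tcp_rot: [-1.304, -2.857, 0.002]
wrist_force: [-0.6, 0.5, -0.3]
width: 0.47
grip_force: 0.0
```

```bash
python3 - <<'E'
from h import *
im,d,W=shot("wrist","w1")
P=(W.reshape(-1,3)-Tw[:3,3])@Tw[:3,:3]*1000
for nm,b in dict(knob=(40,80,117,140,95,120),lug=(-30,30,95,125,100,120),plate=(-50,-20,25,55,50,70),brack=(80,120,95,165,50,70),floor=(-40,40,-60,20,-5,15),bolt=(-30,50,117,135,68,85)).items():
    q=P[(P[:,0]>b[0])&(P[:,0]<b[1])&(P[:,1]>b[2])&(P[:,1]<b[3])&(P[:,2]>b[4])&(P[:,2]<b[5])]
    print(nm,len(q),np.round(np.percentile(q,[3,50,97],axis=0),1).tolist() if len(q) else "")
go(well(61.5,124.5,88))
E
```

```text
knob 262 [[54.4, 119.0, 95.8], [63.3, 125.3, 106.1], [66.2, 131.7, 108.1]]
lug 280 [[-18.9, 108.1, 101.3], [6.1, 113.1, 109.3], [18.5, 117.8, 110.2]]
plate 100 [[-49.2, 38.2, 51.4], [-38.5, 43.2, 59.8], [-26.5, 46.1, 60.7]]
brack 2811 [[81.4, 97.1, 58.3], [101.7, 129.9, 59.4], [119.1, 162.9, 60.5]]
floor 1420 [[-38.2, -57.9, 4.2], [-14.5, -22.5, 5.3], [6.8, 12.5, 6.4]]
bolt 178 [[-5.7, 117.5, 73.1], [6.4, 125.3, 74.4], [15.6, 132.1, 78.5]]
t 1.85 pos [ 0.4489 -0.0067  0.2858] psi 130.9 q [ -4. -12. 114.  -0.  78. -45.] -> shift cm [ 0.02  0.05 10.96] twist 0
```

View pics/w1.png

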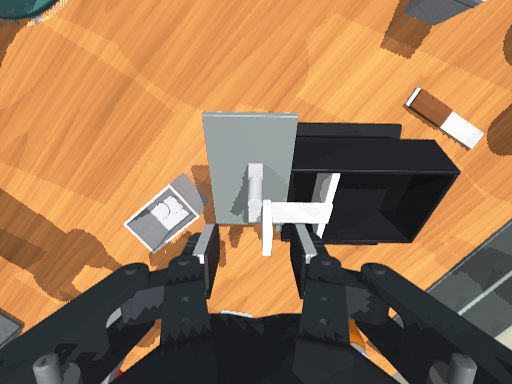

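Call:
{"name": "step_arm", "arguments": {
  "motion": [
    [4,0,-0.1,4,0],
    [4,0,-0.1,8,0],
    [4,0,-0.1,11,0],
    [4,0,-0.1,11,0],
    [0.5,0,-0.1,11,0],
    [0.5,0,-0.1,11,0],
    [0.5,0,-0.1,11,0],
    [0.5,0,-0.1,11,0],
    [0.5,0.9,-0.1,10.5,0],
    [0.5,1.8,-0.1,10.05,0],
    [0.5,2.7,-0.1,9.55,0],
    [0.5,3.6,-0.1,9.1,0],
    [0.5,3.6,-0.1,9.1,0]
  ],
  "force": 50
}}

```text
time: 3.15
tool_pos: [0.428, 0.0191, 0.1969]
tcp_rot: [1.3, 2.849, 0.0]
wrist_force: [9.1, -5.6, -5.0]
width: 0.136
grip_force: 52.5
```

```bash
python3 - <<'E'
import numpy as np
T=np.load("Tw.npy");T[:3,3]+=T[:3,1]*.0013;np.save("Tw.npy",T)
from h import *
s=bot.read_state();print(s["width"]*85.4,np.round((s["tool_pos"]-Tw[:3,3])@Tw[:3,:3]*1000,1))
k=well(0,111.5,89)
print(k);go(k)
E
```

```text
11.608315725794021 [100.3 122.5  90.7]
[ 0.49374315 -0.04013201  0.14830043]
t 3.15 pos [0.428  0.0191 0.1969] psi 130.9 q [ -1. -11. 123.  -0.  68. -41.] -> shift cm [-8.74  1.06  4.94] twist 0
```

Call:
{"name": "step_arm", "arguments": {
  "motion": [
    [4,0,0,0,0],
    [4,0,0,0,0],
    [4,0,0,-4,0],
    [4,-2,0.3,-6,0],
    [4,-6,0.8,-6,0],
    [4,-8.7,1.0,-6,0],
    [4,-8.7,1.0,-6,0]
  ]
}}

```text
time: 3.85
tool_pos: [0.4912, -0.0407, 0.2557]
tcp_rot: [1.309, 2.855, -0.0]
wrist_force: [-0.0, 0.6, 0.1]
width: 0.468
grip_force: 0.0
```

```bash
python3 - <<'E'
from h import *
im,d,W=shot("wrist","w2")
P=(W.reshape(-1,3)-Tw[:3,3])@Tw[:3,:3]*1000
for nm,b in dict(knob=(40,120,112,140,95,120),lug=(-30,30,95,125,100,120),bolt=(-30,50,117,135,68,85)).items():
    q=P[(P[:,0]>b[0])&(P[:,0]<b[1])&(P[:,1]>b[2])&(P[:,1]<b[3])&(P[:,2]>b[4])&(P[:,2]<b[5])]
    print(nm,len(q),np.round(np.percentile(q,[3,50,97],axis=0),1).tolist() if len(q) else "")
go(well(0,111.5,89))
E
```

```text
knob 486 [[92.8, 117.7, 96.2], [100.6, 123.5, 107.0], [104.8, 129.5, 108.4]]
lug 407 [[-19.4, 106.9, 101.6], [4.4, 111.2, 109.3], [18.1, 115.6, 110.3]]
bolt 261 [[33.8, 117.2, 71.8], [42.1, 124.1, 74.4], [49.3, 130.8, 75.5]]
t 3.9 pos [ 0.4898 -0.0396  0.2553] psi 130.8 q [ -8.  -6. 112.   0.  74. -48.] -> shift cm [-0.3   0.27 10.7 ] twist 0
```

Call:
{"name": "step_arm", "arguments": {
  "motion": [
    [4,-0.3,0.25,4,0],
    [4,-0.3,0.25,8,0],
    [4,-0.3,0.25,10.7,0],
    [4,-0.3,0.25,10.7,0],
    [0.4,-0.3,0.25,10.7,0],
    [0.4,-0.3,0.25,10.7,0],
    [0.4,-0.3,0.25,10.7,0],
    [0.4,-0.3,0.25,10.7,0],
    [0.4,-0.3,-0.75,10.7,0],
    [0.4,-0.3,-1.75,10.7,0],
    [0.4,-0.3,-2.75,10.7,0],
    [0.4,-0.3,-3.5,10.7,0],
    [0.4,-0.3,-3.85,10.7,0],
    [0.4,-0.3,-3.85,10.7,0],
    [0.4,-0.3,-3.85,10.7,0]
  ]
}}

```text
time: 5.4
tool_pos: [0.4648, -0.0648, 0.1505]
tcp_rot: [1.307, 2.852, 0.009]
wrist_force: [1.7, 8.2, 4.9]
width: 0.105
grip_force: 52.7
```

```bash
python3 - <<'E'
from h import *
s=bot.read_state();print(s["wrist_force"],s["width"]*85.4,np.round((s["tool_pos"]-Tw[:3,3])@Tw[:3,:3]*1000,1))
go(s["tool_pos"])
E
```

```text
[1.72195144 8.16858782 4.89139249] 8.926118285575804 [  1.3 149.5  90.9]
t 5.4 pos [ 0.4648 -0.0648  0.1505] psi 130.8 q [-11.  -4. 121.   0.  62. -52.] -> shift cm [0. 0. 0.] twist 0
```

Call:
{"name": "step_arm", "arguments": {
  "motion": [
    [0.4,0,-0.15,0,0],
    [0.4,0,-0.3,0,0],
    [0.4,0,-0.3,0,0]
  ]
}}

```text
time: 5.7
tool_pos: [0.4647, -0.0649, 0.1506]
tcp_rot: [1.307, 2.849, 0.017]
wrist_force: [11.1, 16.0, -0.9]
width: 0.106
grip_force: 52.2
```

Call:
{"name": "step_arm", "arguments": {
  "motion": [
    [4,0,0,0,0],
    [4,0,0,0,0],
    [4,0,0,-4,0],
    [4,0,0,-8,0],
    [4,0,5,-11,0],
    [4,0,5,-11,0]
  ]
}}

```text
time: 6.3
tool_pos: [0.5023, -0.0351, 0.2635]
tcp_rot: [1.302, 2.849, 0.006]
wrist_force: [0.5, 0.1, 0.0]
width: 0.47
grip_force: 0.0
```

```bash
python3 - <<'E'
from h import *
im,d,W=shot("wrist","w3")
P=(W.reshape(-1,3)-Tw[:3,3])@Tw[:3,:3]*1000
for nm,b in dict(knob=(40,120,112,140,95,120),lug=(-30,30,115,175,101,120),plate=(-50,-20,55,85,50,63),plate2=(-50,50,55,82,10,52),endwall=(-55,55,-95,-70,50,65),raised=(50,75,-60,60,50,65)).items():
    q=P[(P[:,0]>b[0])&(P[:,0]<b[1])&(P[:,1]>b[2])&(P[:,1]<b[3])&(P[:,2]>b[4])&(P[:,2]<b[5])]
    print(nm,len(q),np.round(np.percentile(q,[3,50,97],axis=0),1).tolist() if len(q) else "")
go([.466,.356,.25],21.5)
E
```

```text
knob 459 [[92.6, 117.2, 96.6], [100.5, 123.2, 107.1], [104.8, 129.4, 108.6]]
lug 440 [[-18.5, 145.7, 101.8], [4.3, 149.9, 109.1], [18.7, 155.2, 110.2]]
plate 135 [[-48.4, 76.4, 59.0], [-35.3, 80.4, 59.8], [-23.3, 84.6, 60.7]]
plate2 0 
endwall 1049 [[-50.0, -86.8, 50.6], [9.9, -82.8, 58.5], [53.2, -81.4, 61.5]]
raised 1314 [[55.1, -56.2, 50.7], [58.8, -0.5, 59.0], [60.3, 56.6, 61.1]]
t 6.35 pos [ 0.5012 -0.0351  0.2618] psi 130.9 q [ -7.  -5. 111.   0.  74. -48.] -> shift cm [31.86 22.95  1.14] twist 109.4
```

View pics/w3.png

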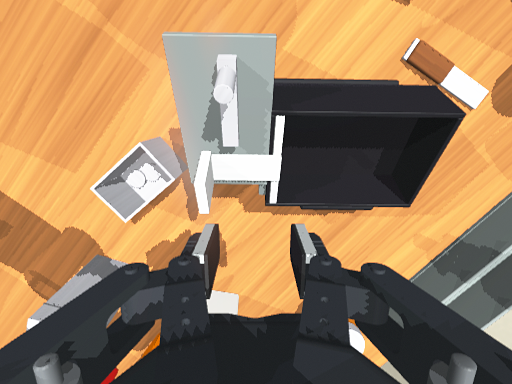

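```bash
python3 - <<'E'
from h import *
go([.466,.356,.17],111.5)
E
```

```text
t 6.35 pos [ 0.5012 -0.0351  0.2618] psi 130.9 q [ -7.  -5. 111.   0.  74. -48.] -> shift cm [31.9  22.91  9.14] twist 19.4
```

Call:
{"name": "step_arm", "arguments": {
  "motion": [
    [7,0,0,-1,0],
    [7,31.9,22.9,1,19.4],
    [7,31.9,22.9,1,19.4],
    [7,31.9,22.9,1,19.4],
    [7,31.9,22.9,1,19.4],
    [7,31.9,22.9,1,19.4],
    [7,31.9,22.9,1,19.4],
    [7,31.9,22.9,1,19.4],
    [7,31.9,22.9,1,19.4],
    [7,31.9,22.9,9.1,19.4],
    [7,31.9,22.9,9.1,19.4],
    [7,31.9,22.9,9.1,19.4]
  ]
}}

```text
time: 7.55
tool_pos: [0.4576, 0.3516, 0.16]
tcp_rot: [-1.765, -2.593, 0.022]
wrist_force: [-1.0, -0.2, -1.5]
width: 0.821
grip_force: 0.0
```

```bash
cat >> h.py <<'E'
def toprect(W,hz,c,r=.12,tol=.006):
    k=(abs(W[...,2]-hz)<tol)&(np.hypot(W[...,0]-c[0],W[...,1]-c[1])<r)
    n,lab,st,_=cv2.connectedComponentsWithStats(k.astype(np.uint8));i=1+np.argmax(st[1:,4]);sel=lab==i
    q=W[sel];rc=cv2.minAreaRect((q[:,:2]*1000).astype(np.float32));b=cv2.boxPoints(rc)
    print("rect",hz,len(q),np.round(np.median(q[:,2]),4),"c",np.round(rc[0],1),"size",np.round(rc[1],1),"ang",round(rc[2],1));return rc
E
python3 - <<'E'
from h import *
im,d,W=shot("wrist","w4")
toprect(W,.09,(.466,.356))
go([.466,.356,.055],111.5)
E
```

```text
rect 0.09 10332 0.0884 c [466.2 355. ] size [ 48.1 149.7] ang 21.6
t 7.6 pos [0.4597 0.3526 0.1634] psi 111.5 q [ 35.   8. 108.  -0.  65.  14.] -> shift cm [ 0.11  0.81 10.83] twist -0.0
```

Call:
{"name": "step_arm", "arguments": {
  "motion": [
    [7,0,0,0,0],
    [7,0,0,0,0]
  ]
}}

```text
time: 7.8
tool_pos: [0.4641, 0.3554, 0.1698]
tcp_rot: [1.77, 2.594, 0.006]
wrist_force: [-0.0, -0.5, 0.2]
width: 0.823
grip_force: 0.0
```

```bash
python3 - <<'E'
from h import *
im,d,W=shot("wrist","w5")
toprect(W,.09,(.466,.356))
go([.466,.3553,.055],111.6)
E
```

```text
rect 0.09 9464 0.0883 c [466.  355.5] size [ 48.2 149.3] ang 21.6
t 7.85 pos [0.4641 0.3556 0.17  ] psi 111.4 q [ 35.   8. 107.  -0.  65.  14.] -> shift cm [-0.1   0.12 11.5 ] twist -0.2
```

Call:
{"name": "step_arm", "arguments": {
  "motion": [
    [7,-0.1,0.1,4,0],
    [7,-0.1,0.1,8,0],
    [7,-0.1,0.1,11.5,0],
    [7,-0.1,0.1,11.5,0],
    [3.5,-0.1,0.1,11.5,0],
    [3.5,-0.1,0.1,11.5,0],
    [3.5,-0.1,0.1,11.5,0],
    [3.5,-0.1,0.1,11.5,0],
    [3.5,-0.1,0.1,9,0],
    [3.5,-0.1,0.1,5,0],
    [3.5,-0.1,0.1,0,0],
    [3.5,-0.1,0.1,-5,0],
    [3.5,-0.1,0.1,-9,0],
    [3.5,-0.1,0.1,-9,0]
  ],
  "force": 60
}}

```text
time: 9.25
tool_pos: [0.4673, 0.3573, 0.2666]
tcp_rot: [1.766, 2.592, 0.022]
wrist_force: [0.9, 0.5, -1.5]
width: 0.551
grip_force: 62.6
```

```bash
python3 - <<'E'
from h import *
s=bot.read_state();print(s["width"]*85.4,s["wrist_force"])
# bottom-high corner B at well (x,5): tin bottom centre = B - 24mm toward low side (horizontal)
sh=Tw[:3,0].copy();sh[2]=0;sh/=np.linalg.norm(sh)
for xB in(-2,2):
    c=well(xB,-4,5)-sh*.024; print(xB,"touch TCP",c+[0,0,.055])
    go(c+[0,0,.055+.06],40.85)
E
```

```text
47.05360805795112 [ 0.94214032  0.4610614  -1.53635728]
-2 touch TCP [0.57217402 0.04574994 0.12819389]
t 9.25 pos [0.4673 0.3573 0.2666] psi 111.5 q [ 35.   4. 101.   0.  74.  14.] -> shift cm [-32.86  -1.75   7.7 ] twist 70.6
2 touch TCP [0.56986409 0.04842161 0.13007178]
t 9.25 pos [0.4673 0.3573 0.2666] psi 111.5 q [ 35.   4. 101.   0.  74.  14.] -> shift cm [-32.53  -1.86   7.51] twist 70.6
```

Call:
{"name": "step_arm", "arguments": {
  "motion": [
    [3.5,0,0,-2,0],
    [3.5,-32.7,-1.8,-2,70.6],
    [3.5,-32.7,-1.8,-2,70.6],
    [3.5,-32.7,-1.8,-2,70.6],
    [3.5,-32.7,-1.8,-2,70.6],
    [3.5,-32.7,-1.8,-2,70.6],
    [3.5,-32.7,-1.8,-2,70.6],
    [3.5,-32.7,-1.8,-2,70.6],
    [3.5,-32.7,-1.8,-2,70.6],
    [3.5,-32.7,-1.8,-2,70.6],
    [3.5,-32.7,-1.8,3,70.6],
    [3.5,-32.7,-1.8,7.6,70.6],
    [3.5,-32.7,-1.8,7.6,70.6],
    [3.5,-32.7,-1.8,7.6,70.6],
    [3.5,-32.7,-1.8,7.6,70.6]
  ]
}}

```text
time: 10.75
tool_pos: [0.5666, 0.0441, 0.1817]
tcp_rot: [-2.944, -1.096, -0.0]
wrist_force: [0.7, -0.7, -1.7]
width: 0.557
grip_force: 67.2
```

```bash
python3 - <<'E'
from h import *
sh=Tw[:3,0].copy();sh[2]=0;sh/=np.linalg.norm(sh)
c=well(0,-4,5)-sh*.024; go(c+[0,0,.055],40.85)
im,d,W=shot("wrist","w6")
s=bot.read_state();toprect(W,s["tool_pos"][2]+.033,s["tool_pos"][:2],.1)
E
```

```text
t 10.75 pos [0.5666 0.0441 0.1817] psi 40.8 q [  2.   6. 108.   0.  66.  51.] -> shift cm [0.53 0.07 5.25] twist -0.0
rect 0.21517204748515223 13063 0.2152 c [571.9  48.3] size [54.6 74.4] ang 38.9
```

Call:
{"name": "step_arm", "arguments": {
  "motion": [
    [3.5,0,0,1.5,0],
    [3.5,0,0,3,0],
    [3.5,0,0,3,0],
    [3.5,0,0,3,0]
  ]
}}

```text
time: 11.2
tool_pos: [0.5746, 0.0448, 0.1565]
tcp_rot: [2.939, 1.096, 0.028]
wrist_force: [10.8, 2.1, 6.4]
width: 0.553
grip_force: 72.1
```

```bash
python3 - <<'E'
from h import *
sh=Tw[:3,0].copy();sh[2]=0;sh/=np.linalg.norm(sh)
c=well(0,-4,5)-sh*.024; go(c+[0,0,.055],40.85)
E
```

```text
t 11.2 pos [0.5746 0.0448 0.1565] psi 40.9 q [  2.   7. 109.   0.  62.  51.] -> shift cm [-0.16 -0.44  2.73] twist 0.1
```

Call:
{"name": "step_arm", "arguments": {
  "motion": [
    [3.5,0,0,-2,0],
    [3.5,0,0,-4,0],
    [3.5,0,0,-4,0],
    [3.5,0,0,-4,0],
    [3.5,0,0,-4,0]
  ]
}}

```text
time: 11.7
tool_pos: [0.5657, 0.0439, 0.1897]
tcp_rot: [-2.943, -1.096, 0.003]
wrist_force: [-0.1, -0.9, -2.6]
width: 0.551
grip_force: 71.2
```

```bash
python3 - <<'E'
from h import *
sh=Tw[:3,0].copy();sh[2]=0;sh/=np.linalg.norm(sh)
c=well(0,-4,5)-sh*.024; 
s=bot.read_state();print(s["wrist_force"]);go(c+[0,0,.055],40.85,s)
im,d,W=shot("top","t1")
rc=toprect(W,s["tool_pos"][2]+.035,s["tool_pos"][:2],.12,.012)
Q=W.reshape(-1,3);k=(abs(Q[:,2]-s["tool_pos"][2]-.034)<.008);P=(Q[k]-s["tool_pos"])@R.from_rotvec(s["tcp_rot"]).as_matrix()*1000
P=P[(abs(P[:,0])<90)&(abs(P[:,1])<22)];print(np.round(np.percentile(P,[1,50,99],axis=0)),len(P))
im,d,W=shot("side","s1")
Q=W.reshape(-1,3);P=(Q-s["tool_pos"])@R.from_rotvec(s["tcp_rot"]).as_matrix()*1000
P=P[(abs(P[:,0])<95)&(abs(P[:,1])<30)&(P[:,2]<40)&(P[:,2]>-30)];print(np.round(np.percentile(P,[1,50,99],axis=0)),len(P))
E
```

```text
[-0.11414285 -0.94378137 -2.5556194 ]
t 11.7 pos [0.5657 0.0439 0.1897] psi 40.9 q [  2.   5. 108.   0.  67.  51.] -> shift cm [0.63 0.12 6.06] twist 0.0
rect 0.2247282834219293 82 0.2252 c [509.2  -6.2] size [12.8 44.9] ang 42.2
[[-80. -19. -42.]
 [-76.   2. -35.]
 [-71.  21. -26.]] 51
[[-92. -29. -30.]
 [ -3. -23.  -2.]
 [ 71.  19.  39.]] 1142
```

Call:
{"name": "step_arm", "arguments": {
  "motion": [
    [3.5,0.9,0.1,0,0],
    [3.5,0.9,0.1,0,0],
    [3.5,0.9,0.1,1.5,0],
    [3.5,0.9,0.1,3,0],
    [3.5,0.9,0.1,4,0],
    [3.5,0.9,0.1,4,0],
    [3.5,0.9,0.1,4,0]
  ]
}}

```text
time: 12.5
tool_pos: [0.5772, 0.0485, 0.1523]
tcp_rot: [2.941, 1.096, 0.01]
wrist_force: [5.8, -1.7, 2.9]
width: 0.55
grip_force: 72.0
```

```bash
python3 - <<'E'
from h import *
sh=Tw[:3,0].copy();sh[2]=0;sh/=np.linalg.norm(sh)
c=well(0,-7,5)-sh*.024; 
s=bot.read_state();print(s["wrist_force"]);go(c+[0,0,.055],40.85,s)
E
```

```text
[ 5.84563047 -1.66945283  2.93646858]
t 12.5 pos [0.5772 0.0485 0.1523] psi 40.9 q [  2.   8. 109.  -0.  63.  52.] -> shift cm [-0.27 -0.31  2.32] twist 0.0
```

```bash
python3 - <<'E'
from h import *
a,_,_=shot("side","s2");b,_,_=shot("top","t2")
c1=cv2.resize(a[150:300,180:330],(600,600),interpolation=cv2.INTER_CUBIC)[:,:,::-1];c2=cv2.resize(b[140:270,150:280],(600,600),interpolation=cv2.INTER_CUBIC)[:,:,::-1]
cv2.imwrite("pics/c3.png",cv2.resize(np.hstack([c1,c2]),(800,400)))
E
```

```text
(no output)
```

View pics/c3.png

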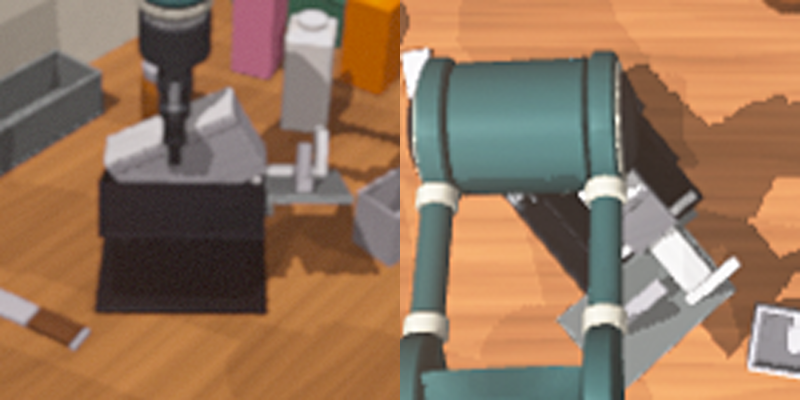

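Call:
{"name": "step_arm", "arguments": {
  "motion": [
    [3.5,0,0,-3,0],
    [3.5,0,0,-6,0],
    [3.5,0,0,-6,0],
    [3.5,0,0,-6,0]
  ]
}}

```text
time: 13.0
tool_pos: [0.5739, 0.0489, 0.2106]
tcp_rot: [2.944, 1.096, -0.0]
wrist_force: [0.0, 1.0, -2.0]
width: 0.552
grip_force: 71.6
```

```bash
cat >> h.py <<'E'
def held(W,s,box=(100,40,-70,90)):
    M=R.from_rotvec(s["tcp_rot"]).as_matrix();P=((W-s["tool_pos"])@M).reshape(-1,3)*1000
    return P[(abs(P[:,0])<box[0])&(abs(P[:,1])<box[1])&(P[:,2]>box[2])&(P[:,2]<box[3])]
E
python3 - <<'E'
from h import *
s=bot.read_state();print(s["wrist_force"],np.round((s["tool_pos"]-Tw[:3,3])@Tw[:3,:3]*1000,1));im,d,W=shot("side","s3")
P=held(W,s);f=P[(P[:,1]<-15)&(P[:,1]>-30)];print(np.round(P.min(0)),np.round(P.max(0)),len(f))
# silhouette: top and bottom z versus tool x
for x in range(-80,85,10):
    q=f[abs(f[:,0]-x)<5]
    if len(q)>3: print(x,np.round(np.percentile(q[:,2],[3,97])),len(q))
im,d,W=shot("wrist","w7");P=held(W,s)
for x in range(-80,85,20):
    q=P[(abs(P[:,0]-x)<6)&(abs(P[:,1])<18)]
    if len(q)>3: print("w",x,np.round(np.percentile(q[:,2],[5,50,95])),len(q))
E
```

```text
[ 0.04059569  0.95512926 -2.04562925] [ 42.4  -7.4 137. ]
[-100.  -40.  -70.] [80. 26. 88.] 1419
-80 [-38.  16.] 54
-70 [-50.  17.] 85
-60 [-66.  23.] 104
-50 [-68.  28.] 114
-40 [-62.  33.] 122
-30 [-59.  38.] 99
-20 [-53.  44.] 122
-10 [-39.  50.] 91
0 [-4. 56.] 53
10 [-32.  61.] 98
20 [-33.  63.] 106
30 [-27.  68.] 109
40 [-22.  59.] 94
50 [-18.  45.] 64
60 [-11.  25.] 43
70 [-9. 10.] 17
w -20 [-45. -44. -42.] 102
w 0 [-40. -36. -33.] 2745
w 20 [-29. -26. -23.] 2483
w 40 [-18. -15. -12.] 2183
w 60 [-8. -5. -1.] 1982
w 80 [77. 83. 89.] 234
```

```bash
python3 - <<'E'
from h import *
go([.44,.27,.12])
E
```

```text
t 13.1 pos [0.5725 0.0489 0.2088] psi 40.8 q [  2.   5. 106.  -0.  69.  52.] -> shift cm [  4.47 -25.38   8.92] twist 0
```

Call:
{"name": "step_arm", "arguments": {
  "motion": [
    [3.5,0,0,-5,0],
    [3.5,4.5,-25.4,-5,0],
    [3.5,4.5,-25.4,-5,0],
    [3.5,4.5,-25.4,-5,0],
    [3.5,4.5,-25.4,-5,0],
    [3.5,4.5,-25.4,-5,0],
    [3.5,4.5,-25.4,-5,0],
    [3.5,4.5,-25.4,0,0],
    [3.5,4.5,-25.4,5,0],
    [3.5,4.5,-25.4,10,0],
    [3.5,4.5,-25.4,12.5,0],
    [3.5,4.5,-25.4,13.3,0],
    [3.5,4.5,-25.4,14,0],
    [3.5,4.5,-25.4,14.7,0],
    [3.5,4.5,-25.4,15.3,0],
    [3.5,4.5,-25.4,15.3,0],
    [6.5,4.5,-25.4,15.3,0],
    [6.5,4.5,-25.4,15.3,0],
    [6.5,4.5,-25.4,15.3,0]
  ],
  "force": 20
}}

```text
time: 15.0
tool_pos: [0.4413, 0.2696, 0.0572]
tcp_rot: [2.944, 1.096, -0.003]
wrist_force: [0.5, -0.5, -0.6]
width: 0.76
grip_force: 0.0
```

```bash
python3 - <<'E'
from h import *
s=bot.read_state();im,d,W=shot("wrist","w8")
P=held(W,s)
for x in range(-80,85,20):
    q=P[(abs(P[:,0]-x)<6)&(abs(P[:,1])<18)]
    if len(q)>3: print("w",x,np.round(np.percentile(q[:,2],[5,50,95])),len(q))
im,d,W=shot("side","s4");P=held(W,s,(120,50,-60,60));f=P[(P[:,1]<-15)&(P[:,1]>-32)]
for x in range(-90,95,10):
    q=f[abs(f[:,0]-x)<5]
    if len(q)>3: print(x,np.round(np.percentile(q[:,2],[3,97])),len(q))
go(s["tool_pos"],None,s)
E
```

```text
w -20 [-32. -31. -30.] 1536
w 0 [-32. -31. -30.] 1845
w 20 [-32. -23.  46.] 4935
w 40 [58. 59. 60.] 817
w 60 [58. 59. 60.] 894
w 80 [58. 59. 60.] 993
-90 [-35.  56.] 113
-80 [-36.  56.] 116
-70 [-36.  57.] 113
-60 [-36.  53.] 117
-50 [-36.  55.] 120
-40 [-36.  54.] 117
-30 [-36.  55.] 116
-20 [-35.  55.] 119
-10 [-35.  56.] 82
0 [10. 57.] 59
10 [-2. 56.] 63
20 [-35.  56.] 108
30 [-34.  57.] 32
40 [53. 57.] 22
50 [52. 58.] 22
60 [52. 56.] 21
70 [53. 56.] 21
80 [51. 57.] 20
90 [52. 57.] 21
t 15.0 pos [0.4413 0.2696 0.0572] psi 40.8 q [ 29.   8. 120.  -0.  52.  78.] -> shift cm [0. 0. 0.] twist 0
```

Call:
{"name": "step_arm", "arguments": {
  "motion": [
    [7,0,0,-5,0],
    [7,0,0,-10,0],
    [7,-5,0,-11.5,0],
    [7,-5,0,-11.5,0],
    [7,-5,0,-11.5,0],
    [7,-5,0,-11.5,0]
  ]
}}

```text
time: 15.7
tool_pos: [0.4039, 0.2376, 0.1719]
tcp_rot: [2.944, 1.096, -0.003]
wrist_force: [0.4, 0.3, -0.2]
width: 0.82
grip_force: 0.0
```

```bash
python3 - <<'E'
from h import *
im,d,W=shot("wrist","w9");s=bot.read_state()
rc=toprect(W,.089,s["tool_pos"][:2])
go([rc[0][0]/1000,rc[0][1]/1000,.05],40.85,s)
E
```

```text
rect 0.089 9338 0.0883 c [403.1 237.4] size [149.8  48.1] ang 40.2
t 15.75 pos [0.404  0.2377 0.1718] psi 40.8 q [ 27.  -5. 120.   0.  65.  77.] -> shift cm [-0.06 -0.02 12.18] twist -0.0
```

Call:
{"name": "step_arm", "arguments": {
  "motion": [
    [7,-0.1,0,5,0.6],
    [7,-0.1,0,9,0.6],
    [7,-0.1,0,11.7,0.6],
    [7,-0.1,0,11.7,0.6],
    [3.5,-0.1,0,11.7,0.6],
    [3.5,-0.1,0,11.7,0.6],
    [3.5,-0.1,0,11.7,0.6],
    [3.5,-0.1,0,11.7,0.6],
    [3.5,-0.1,0,8,0.6],
    [3.5,-0.1,0,4,0.6],
    [3.5,-0.1,0,-1,0.6],
    [3.5,-0.1,0,-6,0.6],
    [3.5,-0.1,0,-8,0.6],
    [3.5,-0.1,0,-8,0.6]
  ],
  "force": 110
}}

```text
time: 17.15
tool_pos: [0.406, 0.2385, 0.2587]
tcp_rot: [-2.948, -1.08, -0.016]
wrist_force: [0.2, -0.0, -2.1]
width: 0.542
grip_force: 113.6
```

```bash
python3 - <<'E'
from h import *
s=bot.read_state()
sh=Tw[:3,0].copy();sh[2]=0;sh/=np.linalg.norm(sh)
c=well(0,-4,5)-sh*.024; go(c+[0,0,.055+.055],40.85,s)
E
```

```text
t 17.15 pos [0.406  0.2385 0.2587] psi 40.3 q [ 27.  -9. 114.  -0.  74.  77.] -> shift cm [ 0.15 25.26  7.52] twist -0.6
```

Call:
{"name": "step_arm", "arguments": {
  "motion": [
    [3.5,0,0,-3,-0.6],
    [3.5,0.2,25.3,-3,-0.6],
    [3.5,0.2,25.3,-3,-0.6],
    [3.5,0.2,25.3,-3,-0.6],
    [3.5,0.2,25.3,-3,-0.6],
    [3.5,0.2,25.3,-3,-0.6],
    [3.5,0.2,25.3,-3,-0.6],
    [3.5,0.2,25.3,2,-0.6],
    [3.5,0.2,25.3,5,-0.6],
    [3.5,0.2,25.3,5,-0.6],
    [3.5,0.2,25.3,5,-0.6],
    [3.5,0.2,25.3,5,-0.6]
  ]
}}

```text
time: 18.35
tool_pos: [0.5688, 0.046, 0.2046]
tcp_rot: [-2.944, -1.097, -0.002]
wrist_force: [0.8, 0.6, -1.7]
width: 0.548
grip_force: 114.3
```

```bash
python3 - <<'E'
from h import *
s=bot.read_state();im,d,W=shot("side","s5");P=held(W,s,(120,50,-60,60));f=P[(P[:,1]<-15)&(P[:,1]>-32)]
for x in range(-90,95,10):
    q=f[abs(f[:,0]-x)<5]
    if len(q)>3: print(x,np.round(np.percentile(q[:,2],[3,97])),len(q))
print(np.round(np.percentile(f[(f[:,2]<20)&(f[:,2]>-30)][:,0],[0,1,99,100])))
sh=Tw[:3,0].copy();sh[2]=0;sh/=np.linalg.norm(sh)
c=well(0,-4,5)-sh*.024; go(c+[0,0,.055],40.85,s)
E
```

```text
-70 [-36.  50.] 98
-60 [-35.  50.] 100
-50 [-36.  51.] 99
-40 [-36.  49.] 109
-30 [-35.  53.] 88
-20 [-35.  51.] 107
-10 [-34.  52.] 93
0 [-13.  53.] 53
10 [-29.  53.] 90
20 [-36.  52.] 91
30 [-35.  52.] 104
40 [-35.  51.] 103
50 [-36.  53.] 99
60 [-35.  50.] 103
70 [-37.  52.] 95
[-75. -74.  72.  75.]
t 18.35 pos [0.5688 0.046  0.2046] psi 40.9 q [  2.   5. 107.   0.  68.  51.] -> shift cm [0.23 0.05 7.55] twist 0.0
```

Call:
{"name": "step_arm", "arguments": {
  "motion": [
    [3.5,0.25,0.05,0,0],
    [3.5,0.25,0.05,0,0],
    [3.5,0.25,0.05,2,0],
    [3.5,0.25,0.05,3.5,0],
    [3.5,0.25,0.05,4.5,0],
    [3.5,0.25,0.05,4.5,0]
  ]
}}

```text
time: 19.0
tool_pos: [0.5688, 0.0466, 0.1559]
tcp_rot: [-2.943, -1.096, 0.007]
wrist_force: [0.1, 0.5, -1.7]
width: 0.541
grip_force: 114.2
```

```bash
python3 - <<'E'
from h import *
s=bot.read_state();print(s["wrist_force"])
sh=Tw[:3,0].copy();sh[2]=0;sh/=np.linalg.norm(sh)
c=well(0,-4,5)-sh*.024; go(c+[0,0,.055],40.85,s)
E
```

```text
[ 0.06818191  0.49127449 -1.65440666]
t 19.0 pos [0.5688 0.0466 0.1559] psi 40.9 q [  2.   7. 109.   0.  64.  51.] -> shift cm [0.2  0.11 2.67] twist 0.0
```

Call:
{"name": "step_arm", "arguments": {
  "motion": [
    [3.5,0.35,0.1,1.2,0],
    [3.5,0.35,0.1,2.3,0],
    [3.5,0.35,0.1,2.6,0],
    [3.5,0.35,0.1,2.6,0],
    [3.5,0.35,0.1,2.6,0]
  ]
}}

```text
time: 19.5
tool_pos: [0.5748, 0.048, 0.1327]
tcp_rot: [2.943, 1.096, 0.002]
wrist_force: [2.0, -1.4, -0.6]
width: 0.549
grip_force: 114.4
```

Call:
{"name": "step_arm", "arguments": {
  "motion": [
    [6.2,0,0,0,0],
    [6.2,0,0,0,0],
    [6.2,0,0,0,0],
    [7,0,0.7,-0.7,0],
    [8.4,0,1.4,-1.4,0],
    [8.4,0,2.1,-2.2,0],
    [8.4,0,2.8,-3,0],
    [8.4,0,2.8,-3,0],
    [8.4,0,2.8,-6,0],
    [8.4,0,2.8,-10,0],
    [8.4,0,2.8,-13,0],
    [8.4,0,2.8,-13,0],
    [8.4,0,2.8,-13,0]
  ]
}}

```text
time: 20.8
tool_pos: [0.5926, 0.027, 0.2632]
tcp_rot: [2.944, 1.096, 0.003]
wrist_force: [-0.3, -0.5, -0.4]
width: 0.983
grip_force: 0.0
```

```bash
cat >> h.py <<'E'
def inwell(W,b):
    P=(W.reshape(-1,3)-Tw[:3,3])@Tw[:3,:3]*1000
    return P[(P[:,0]>b[0])&(P[:,0]<b[1])&(P[:,1]>b[2])&(P[:,1]<b[3])&(P[:,2]>b[4])&(P[:,2]<b[5])]
E
python3 - <<'E'
from h import *
im,d,W=shot("wrist","w10")
q=inwell(W,(-75,70,-95,95,68,120));print(len(q),np.round(np.percentile(q,[1,50,99],axis=0)))
t=q[q[:,2]>85];rc=cv2.minAreaRect(t[:,:2].astype(np.float32));print(rc);c=t.mean(0);n=np.linalg.svd(t-c)[2][2];print("normal",n,c)
E
```

```text
8073 [[-68. -80.  69.]
 [-27. -15.  97.]
 [-14.  66. 105.]]
((-43.727012634277344, -5.700096130371094), (149.83761596679688, 52.62000274658203), 89.30601501464844)
normal [-0.02216573  0.00527319  0.9997404 ] [-37.31392625 -11.87127234  97.67290228]
```

View pics/w10.png

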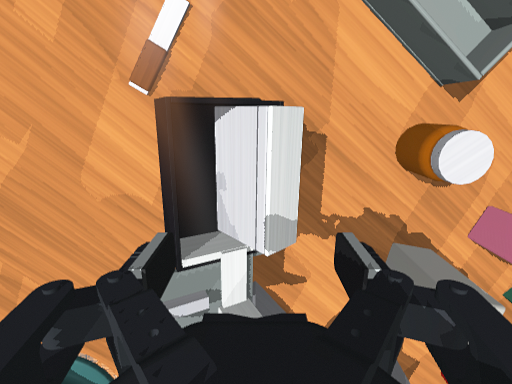

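```bash
python3 - <<'E'
from h import *
go([.452,-.35,.235],21.5)
E
```

```text
t 20.85 pos [0.5917 0.027  0.2616] psi 40.8 q [  0.   5. 100.   0.  75.  49.] -> shift cm [-35.22  19.38   2.67] twist 19.3
```

Call:
{"name": "step_arm", "arguments": {
  "motion": [
    [8.54,-35.2,19.4,0,19.3],
    [8.54,-35.2,19.4,0,19.3],
    [8.54,-35.2,19.4,0,19.3],
    [8.54,-35.2,19.4,0,19.3],
    [8.54,-35.2,19.4,0,19.3],
    [8.54,-35.2,19.4,0,19.3],
    [8.54,-35.2,19.4,0,19.3],
    [8.54,-35.2,19.4,1,19.3],
    [8.54,-35.2,19.4,2.7,19.3],
    [8.54,-35.2,19.4,2.7,19.3],
    [8.54,-35.2,19.4,2.7,19.3],
    [8.54,-35.2,19.4,2.7,19.3],
    [8.54,-35.2,19.4,2.7,19.3]
  ]
}}

```text
time: 22.15
tool_pos: [0.4537, -0.3492, 0.236]
tcp_rot: [3.085, 0.59, 0.001]
wrist_force: [0.3, 0.3, 0.4]
width: 0.999
grip_force: 0.0
```

```bash
python3 - <<'E'
from h import *
im,d,W=shot("wrist","w11");s=bot.read_state()
rc=toprect(W,.149,(.452,-.35),.09,.004)
go([rc[0][0]/1000,rc[0][1]/1000,.165],21.5,s)
K,T=campose("wrist",s);u,v=proj(np.array([rc[0][0]/1000,rc[0][1]/1000,.15]),K,T);print(u,v)
E
```

```text
rect 0.149 3725 0.1483 c [ 452.5 -352.2] size [49.3 69.5] ang 19.7
t 22.2 pos [ 0.4538 -0.3493  0.2361] psi 21.7 q [-40.   4. 104.   0.  72.  28.] -> shift cm [-0.23  0.22  7.11] twist 0.2
256.1560699003884 195.4715556214129
```

View pics/w11.png

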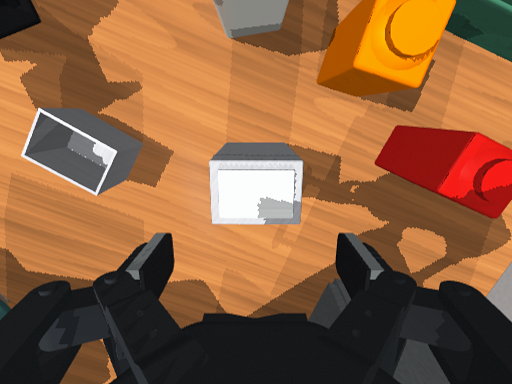

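```bash
python3 - <<'E'
from h import *
W=np.load("w11.npz")["W"];s=bot.read_state()
k=(W[...,2]>.141)&(W[...,2]<.153)&(np.hypot(W[...,0]-.452,W[...,1]+.35)<.07)
q=W[k];rc=cv2.minAreaRect((q[:,:2]*1000).astype(np.float32));print(rc,len(q))
c=np.array(rc[0])/1000;go([c[0],c[1],.165],21.6,s);go([.4525,-.3505,.165],21.6,s)
K=np.load("w11.npz")["K"];T=np.load("w11.npz")["T"]
for u in(210,302):  # rim edges on plane z=.147 at row 192
    dd=T[:3,:3]@np.array([(u-K[0,2])/K[0,0],-(192-K[1,2])/K[1,1],-1]);p=T[:3,3]+dd*(.148-T[2,3])/dd[2]
    print(u,(R.from_rotvec(s["tcp_rot"]).as_matrix().T@(p-s["tool_pos"]))*1000)
E
```

```text
((453.33172607421875, -351.3896484375), (59.869022369384766, 82.30339050292969), 21.70648765563965) 5933
t 22.2 pos [ 0.4538 -0.3493  0.2361] psi 21.7 q [-40.   4. 104.   0.  72.  28.] -> shift cm [-0.12  0.17  7.11] twist 0.1
t 22.2 pos [ 0.4538 -0.3493  0.2361] psi 21.7 q [-40.   4. 104.   0.  72.  28.] -> shift cm [-0.17  0.06  7.11] twist 0.1
210 [  0.34539051 -38.17809712  88.06700368]
302 [ 0.19684244 42.02828972 88.15262347]
```

Call:
{"name": "step_arm", "arguments": {
  "motion": [
    [8.54,-0.15,0.2,3,0],
    [8.54,-0.15,0.2,6,0],
    [8.54,-0.15,0.2,6,0],
    [8.54,-0.15,0.2,6,0],
    [8.54,-0.15,0.2,6,0]
  ]
}}

```text
time: 22.7
tool_pos: [0.4535, -0.353, 0.1774]
tcp_rot: [3.084, 0.588, 0.003]
wrist_force: [0.1, 0.0, 0.1]
width: 1.002
grip_force: 0.0
```

```bash
python3 - <<'E'
from h import *
im,d,W=shot("wrist","w12");s=bot.read_state()
k=(W[...,2]>.141)&(W[...,2]<.153)&(np.hypot(W[...,0]-.453,W[...,1]+.351)<.06)
q=W[k];rc=cv2.minAreaRect((q[:,:2]*1000).astype(np.float32));print(rc,len(q))
go([.4533,-.3514,.10],21.6,s)
P=held(W,s,(40,60,10,40));P=P[(P[:,2]<s["tool_pos"][2]*1000-141)]
for x in(-20,-10,0,10): 
    r=P[abs(P[:,0]-x)<5]
    if len(r): print(x,len(r),np.round(np.percentile(r[:,1],[0.5,99.5]),1))
E
```

```text
((453.3033142089844, -351.39959716796875), (59.658939361572266, 82.10028839111328), 21.33967399597168) 9783
t 22.75 pos [ 0.4535 -0.3532  0.1776] psi 21.6 q [-40.   6. 108.  -0.  65.  28.] -> shift cm [ 0.03 -0.2   7.76] twist -0.0
-20 1253 [-42.3  38.3]
-10 1578 [-42.1  38.2]
0 1662 [-42.2  38.2]
10 1736 [-42.   38.3]
```

Call:
{"name": "step_arm", "arguments": {
  "motion": [
    [8.54,0,-0.2,1,0],
    [8.54,0,-0.2,1,0],
    [8.54,0,-0.2,1,0]
  ]
}}

```text
time: 23.05
tool_pos: [0.4512, -0.3503, 0.1651]
tcp_rot: [-3.086, -0.587, 0.001]
wrist_force: [-1.0, 0.0, 0.7]
width: 0.998
grip_force: 0.0
```

```bash
python3 - <<'E'
from h import *
go([.4533,-.3514,.10],21.5)
E
```

```text
t 23.05 pos [ 0.4512 -0.3503  0.1651] psi 21.6 q [-40.   7. 109.  -0.  64.  28.] -> shift cm [0.15 0.18 6.51] twist 0.1
```

```bash
python3 - <<'E'
from h import *
for i in range(6):
    s=bot.read_state();print(np.round(s["tool_pos"]*1000,1),round(psi(s),2),np.round(np.degrees(s["q"]),2)[:4])
    im,d,W=shot("wrist","w13")
    P=held(W,s,(40,60,0,40));P=P[(P[:,2]<s["tool_pos"][2]*1000-141)];print(np.round(np.percentile(P[:,1],[0.5,99.5]),1))
E
```

```text
[ 451.2 -350.3  165.1] 21.55 [-40.32   6.91 108.85  -0.  ]
[-38.6  41.9]
[ 451.4 -350.5  165.3] 21.55 [-40.33   6.91 108.83   0.  ]
[-38.8  41.6]
[ 451.5 -350.6  165.4] 21.55 [-40.33   6.91 108.82  -0.  ]
[-38.9  41.5]
[ 451.5 -350.7  165.5] 21.55 [-40.33   6.91 108.81  -0.  ]
[-39.   41.5]
[ 451.6 -350.7  165.5] 21.55 [-40.33   6.91 108.81  -0.  ]
[-39.   41.4]
[ 451.6 -350.7  165.5] 21.55 [-40.33   6.91 108.81   0.  ]
[-39.   41.4]
```

Call:
{"name": "step_arm", "arguments": {
  "motion": [
    [8.54,0.1,0.12,0,0],
    [8.54,0.1,0.12,0.7,0],
    [8.54,0.1,0.12,0.7,0],
    [8.54,0.1,0.12,1.5,0],
    [8.54,0.1,0.12,2.3,0],
    [8.54,0.1,0.12,3.1,0],
    [8.54,0.1,0.12,3.9,0],
    [8.54,0.1,0.12,3.9,0]
  ]
}}

```text
time: 24.15
tool_pos: [0.4518, -0.3504, 0.1242]
tcp_rot: [-3.084, -0.587, 0.003]
wrist_force: [0.4, -0.3, -0.2]
width: 1.004
grip_force: 0.0
```

Call:
{"name": "step_arm", "arguments": {
  "motion": [
    [8.54,0,0,0.8,0],
    [8.54,0,0,1.6,0],
    [8.54,0,0,2.4,0],
    [8.54,0,0,2.4,0],
    [7.5,0,0,2.4,0],
    [7.5,0,0,2.4,0],
    [7.5,0,0,2.4,0],
    [7.5,0,0,0,0],
    [7.5,0,0,-5,0],
    [7.5,0,0,-10,0],
    [7.5,0,0,-15,0],
    [7.5,0,0,-17,0],
    [7.5,0,0,-17,0]
  ],
  "force": 50
}}

```text
time: 25.45
tool_pos: [0.4548, -0.3529, 0.3018]
tcp_rot: [3.079, 0.586, 0.01]
wrist_force: [0.8, 0.9, -2.3]
width: 0.955
grip_force: 63.8
```

```bash
python3 - <<'E'
from h import *
s=bot.read_state();im,d,W=shot("wrist","w14")
P=held(W,s,(40,45,-70,0));print(s["wrist_force"],len(P));r=P[abs(P[:,1])<35]
for x in(-25,-15,-5,5,15,25): 
    t=r[abs(r[:,0]-x)<5]
    if len(t): print(x,len(t),np.round(np.percentile(t[:,2],[5,50,95]),1))
# pad point P: well x=80,z=190 (y=-40); TCP = P - 31mm down
for x,z in((84,196),(80,190),(20,190),(20,136)):
    p=well(x,-40,z)-[0,0,.031];print(x,z,p);go(p,130.85,s)
E
```

```text
[ 0.81742292  0.85907818 -2.28071506] 27243
-15 1079 [-47.8 -46.9 -45.8]
-5 3501 [-47.9 -47.  -46. ]
5 3810 [-47.9 -47.  -45.9]
15 4144 [-48.1 -47.  -45.9]
25 5591 [-47.4 -43.2 -40.9]
84 196 [0.59269333 0.07705994 0.25121144]
t 25.45 pos [ 0.4548 -0.3529  0.3018] psi 21.6 q [-40.   2. 100.   0.  78.  28.] -> shift cm [ 28.6  -34.97   4.89] twist -109.3
80 190 [0.59316095 0.0765191  0.24403586]
t 25.45 pos [ 0.4548 -0.3529  0.3018] psi 21.6 q [-40.   2. 100.   0.  78.  28.] -> shift cm [ 28.62 -34.91   5.61] twist -109.3
20 190 [0.6278098  0.03644412 0.21586757]
t 25.45 pos [ 0.4548 -0.3529  0.3018] psi 21.6 q [-40.   2. 100.   0.  78.  28.] -> shift cm [ 30.36 -29.93   8.48] twist -109.3
20 136 [0.61122899 0.05562154 0.1681884 ]
t 25.45 pos [ 0.4548 -0.3529  0.3018] psi 21.6 q [-40.   2. 100.   0.  78.  28.] -> shift cm [ 29.5  -32.36  13.22] twist -109.3
```

Call:
{"name": "step_arm", "arguments": {
  "motion": [
    [7.5,0,0,-3,0],
    [7.5,28.6,-35,-3,-109.3],
    [7.5,28.6,-35,-3,-109.3],
    [7.5,28.6,-35,-3,-109.3],
    [7.5,28.6,-35,-3,-109.3],
    [7.5,28.6,-35,-3,-109.3],
    [7.5,28.6,-35,-3,-109.3],
    [7.5,28.6,-35,-3,-109.3],
    [7.5,28.6,-35,-3,-109.3],
    [7.5,28.6,-35,-3,-109.3],
    [7.5,28.6,-35,-3,-109.3],
    [7.5,28.6,-35,-3,-109.3],
    [7.5,28.6,-35,-3,-109.3],
    [7.5,28.6,-35,-3,-109.3],
    [7.5,28.6,-35,-3,-109.3],
    [7.5,28.6,-35,2,-109.3],
    [7.5,28.6,-35,4,-109.3],
    [7.5,28.6,-35,4,-109.3],
    [7.5,28.6,-35,4,-109.3]
  ]
}}

```text
time: 27.4
tool_pos: [0.5895, 0.0792, 0.2549]
tcp_rot: [-1.308, -2.854, 0.002]
wrist_force: [-0.3, 0.2, -1.2]
width: 0.95
grip_force: 64.0
```

```bash
python3 - <<'E'
from h import *
s=bot.read_state();im,d,W=shot("side","s6")
P=held(W,s,(60,60,-60,115));print(s["wrist_force"],len(P))
for z in(-40,0,40,80): 
    t=P[abs(P[:,2]-z)<8]
    if len(t): print(z,len(t),np.round(np.percentile(t[:,:2],[2,50,98],axis=0),1).tolist())
for x,z in((80,190),(20,190),(20,137)):
    p=well(x,-40,z)-[0,0,.031];go(p,130.85,s)
E
```

```text
[-0.31823554  0.24506711 -1.17735668] 2123
-40 300 [[-22.8, -50.5], [28.3, -1.3], [33.7, 50.0]]
0 158 [[27.0, -40.0], [30.9, 1.0], [34.0, 39.6]]
40 143 [[27.2, -39.9], [30.9, -2.0], [33.9, 38.2]]
80 137 [[27.8, -39.9], [30.5, 1.5], [33.9, 40.1]]
t 27.4 pos [0.5895 0.0792 0.2549] psi 130.8 q [  5.   6. 100.   0.  74. -36.] -> shift cm [-0.44  0.11  1.09] twist -0.1
t 27.4 pos [0.5895 0.0792 0.2549] psi 130.8 q [  5.   6. 100.   0.  74. -36.] -> shift cm [-5.74  0.12  3.89] twist -0.1
t 27.4 pos [0.5895 0.0792 0.2549] psi 130.8 q [  5.   6. 100.   0.  74. -36.] -> shift cm [-3.26  0.13  8.58] twist -0.1
```

Call:
{"name": "step_arm", "arguments": {
  "motion": [
    [7.5,-0.4,0.1,0.6,0],
    [7.5,-0.4,0.1,1.1,0],
    [7.5,-0.9,0.1,1.4,0],
    [7.5,-1.5,0.1,1.7,0],
    [7.5,-2.1,0.1,2.0,0],
    [7.5,-2.7,0.1,2.3,0],
    [7.5,-3.3,0.1,2.6,0],
    [7.5,-3.9,0.1,2.95,0],
    [7.5,-4.5,0.1,3.25,0],
    [7.5,-5.1,0.1,3.6,0],
    [7.5,-5.7,0.1,3.9,0],
    [7.5,-5.7,0.1,3.9,0]
  ]
}}

```text
time: 28.65
tool_pos: [0.6294, 0.0373, 0.219]
tcp_rot: [1.308, 2.856, 0.005]
wrist_force: [-1.2, 3.6, 4.0]
width: 0.952
grip_force: 70.2
```

```bash
python3 - <<'E'
from h import *
s=bot.read_state();im,d,W=shot("side","s7")
P=held(W,s,(110,60,-60,125))
for z in(-20,0,20,40,60,80): 
    t=P[(abs(P[:,2]-z)<5)&(abs(P[:,1])<35)]
    if len(t): print(z,len(t),np.round(np.percentile(t[:,0],[2,50,98]),1).tolist())
q=inwell(W,(-80,80,-90,10,65,170));print(np.round(np.percentile(q,[1,50,99],axis=0)))
print(np.round((s["tool_pos"]+[0,0,.031]-Tw[:3,3])@Tw[:3,:3]*1000,1))
c=im[130:280,180:340];cv2.imwrite("pics/c4.png",cv2.resize(c,(640,600),interpolation=cv2.INTER_CUBIC)[:,:,::-1])
for x,z in((20,190),(20,137)):
    p=well(x,-40,z)-[0,0,.031];go(p,130.85,s)
E
```

```text
-20 95 [37.0, 43.4, 48.6]
0 98 [47.9, 52.4, 57.6]
20 101 [55.9, 61.9, 67.1]
40 92 [66.5, 70.9, 75.9]
60 104 [76.4, 80.6, 98.0]
80 98 [98.5, 103.4, 108.4]
[[-22. -80.  67.]
 [ 51. -38. 115.]
 [ 58.   9. 169.]]
[ 21.1 -41.8 192.9]
t 28.65 pos [0.6294 0.0373 0.219 ] psi 130.8 q [  1.  11.  99.   0.  71. -40.] -> shift cm [ 0.04 -0.18  0.31] twist -0.1
t 28.65 pos [0.6294 0.0373 0.219 ] psi 130.8 q [  1.  11.  99.   0.  71. -40.] -> shift cm [ 2.53 -0.19  4.99] twist -0.1
```

View pics/c4.png

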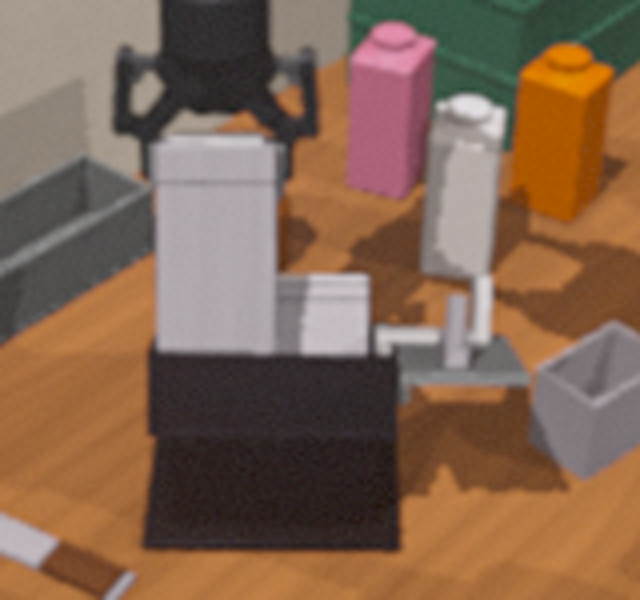

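Call:
{"name": "step_arm", "arguments": {
  "motion": [
    [7.5,0,-0.2,0,0],
    [7.5,0,-0.2,0,0],
    [7.5,0.4,-0.2,0.75,0],
    [7.5,0.75,-0.2,1.5,0],
    [7.5,1.1,-0.2,2.2,0],
    [7.5,1.5,-0.2,3.0,0],
    [7.5,1.9,-0.2,3.75,0],
    [7.5,2.2,-0.2,4.4,0],
    [7.5,2.5,-0.2,5.0,0],
    [7.5,2.5,-0.2,5.0,0],
    [7.5,2.5,-0.2,5.0,0]
  ]
}}

```text
time: 29.8
tool_pos: [0.6129, 0.0515, 0.1701]
tcp_rot: [1.302, 2.851, -0.003]
wrist_force: [-0.6, -8.4, 8.7]
width: 0.954
grip_force: 71.0
```

```bash
python3 - <<'E'
from h import *
s=bot.read_state();im,d,W=shot("side","s8")
print(s["wrist_force"],np.round((s["tool_pos"]+[0,0,.031]-Tw[:3,3])@Tw[:3,:3]*1000,1))
q=inwell(W,(-80,80,-90,10,65,170));print(np.round(np.percentile(q,[1,50,99],axis=0)))
for z in(70,90,110,130,146,152,158):
    t=q[(abs(q[:,2]-z)<4)&(abs(q[:,1]+40)<30)]
    if len(t): print(z,len(t),np.round(np.percentile(t[:,0],[2,50,98])))
E
```

```text
[-0.61918283 -8.43840435  8.66358078] [ 17.2 -38.6 139.6]
[[-14. -87.  67.]
 [ 50. -37. 120.]
 [ 56.   9. 168.]]
70 65 [46. 50. 53.]
90 66 [47. 51. 54.]
110 66 [48. 52. 57.]
130 64 [47. 52. 56.]
146 65 [47. 52. 56.]
152 67 [41. 52. 56.]
158 107 [ 5. 42. 54.]
```

Call:
{"name": "step_arm", "arguments": {
  "motion": [
    [8.54,0,0,0,0],
    [8.54,0,0,0,0],
    [8.54,0,0,0,0],
    [8.54,-0.5,0,-1,0],
    [8.54,-1.2,0,-2.5,0],
    [8.54,-2.3,0,-5,0],
    [8.54,-3,0,-9,0],
    [8.54,-3,0,-11,0],
    [8.54,-3,0,-11,0],
    [8.54,-3,0,-11,0]
  ]
}}

```text
time: 30.85
tool_pos: [0.6308, 0.0315, 0.2786]
tcp_rot: [1.306, 2.855, 0.001]
wrist_force: [-0.5, 0.3, -0.3]
width: 1.001
grip_force: 0.0
```

```bash
cat >> h.py <<'E'
def topfit(q,zlo,zhi,name):
    t=q[(q[:,2]>zlo)&(q[:,2]<zhi)]
    if len(t)<20: print(name,"few",len(t));return
    rc=cv2.minAreaRect(t[:,:2].astype(np.float32));print(name,len(t),"c",np.round(rc[0],1),"size",np.round(rc[1],1),"ang",round(rc[2],1),"z",np.round(np.percentile(t[:,2],[5,50,95]),1))
E
python3 - <<'E'
from h import *
im,d,W=shot("wrist","w15");s=bot.read_state()
q=inwell(W,(-80,80,-95,95,60,175));topfit(q,148,165,"caddy");topfit(q[q[:,1]>5],88,105,"tin")
K,T=campose("wrist",s)
im,d,W=shot("side","s9");q=inwell(W,(-80,80,-95,95,60,175));topfit(q[q[:,1]<20],148,165,"caddy side");topfit(q[q[:,1]>5],88,105,"tin side")
go([.627,-.272,.25],-59.6,s);go([.627,-.272,.25],30.4,s);go([.627,-.272,.25],120.4,s)
E
```

```text
caddy 6304 c [ 16.5 -36.4] size [82.1 60.8] ang 89.3 z [150.3 154.9 156.2]
tin 1775 c [-35.9  44.4] size [51.2 48.1] ang 89.9 z [91.4 95.  95.9]
caddy side 170 c [ 25.2 -37.2] size [55.2 80.8] ang 0.4 z [148.4 154.4 159.9]
tin side 129 c [-24.3  37.4] size [38.6 64.4] ang 5.4 z [88.6 96.8 99.6]
t 30.9 pos [0.6299 0.0316 0.2769] psi 130.8 q [  1.   9.  94.  -0.  77. -40.] -> shift cm [-22.78 -20.07   2.69] twist -169.6
t 30.9 pos [0.6299 0.0316 0.2769] psi 130.8 q [  1.   9.  94.  -0.  77. -40.] -> shift cm [-22.78 -20.07   2.69] twist 100.4
t 30.9 pos [0.6299 0.0316 0.2769] psi 130.8 q [  1.   9.  94.  -0.  77. -40.] -> shift cm [-22.78 -20.07   2.69] twist 10.4
```

```bash
python3 - <<'E'
from h import *
for p in((17,32,75),(17,14,75)): go(well(*p),130.85)
E
```

```text
t 30.95 pos [0.6293 0.0316 0.2759] psi 130.9 q [  1.   9.  95.  -0.  77. -40.] -> shift cm [ 5.58 -6.98 13.22] twist 0.0
t 30.95 pos [0.6293 0.0316 0.2759] psi 130.9 q [  1.   9.  95.  -0.  77. -40.] -> shift cm [ 5.58 -5.18 13.22] twist 0.0
```

```bash
python3 - <<'E'
from h import *
for p in((32,34,85),(32,13,85)): go(well(*p),130.85)
E
```

```text
t 30.95 pos [0.6293 0.0316 0.2759] psi 130.9 q [  1.   9.  95.  -0.  77. -40.] -> shift cm [ 6.44 -7.18 11.63] twist 0.0
t 30.95 pos [0.6293 0.0316 0.2759] psi 130.9 q [  1.   9.  95.  -0.  77. -40.] -> shift cm [ 6.44 -5.08 11.63] twist 0.0
```

Call:
{"name": "step_arm", "arguments": {
  "motion": [
    [0,3,-4,0,0],
    [0,6.4,-7.2,0,0],
    [0,6.4,-7.2,4,0],
    [0,6.4,-7.2,8,0],
    [0,6.4,-7.2,11.6,0],
    [0,6.4,-7.2,11.6,0],
    [0,6.4,-6.5,11.6,0],
    [0,6.4,-6.0,11.6,0],
    [0,6.4,-5.7,11.6,0],
    [0,6.4,-5.5,11.6,0],
    [0,6.4,-5.5,11.6,0]
  ]
}}

```text
time: 32.05
tool_pos: [0.5476, 0.0443, 0.1625]
tcp_rot: [1.305, 2.856, 0.001]
wrist_force: [-0.2, -1.2, 0.6]
width: -0.001
grip_force: 0.5
```

```bash
python3 - <<'E'
from h import *
s=bot.read_state();print(s["wrist_force"]@Tw[:3,:3],s["width"],np.round((s["tool_pos"]-Tw[:3,3])@Tw[:3,:3]*1000,1))
im,d,W=shot("side","s10");q=inwell(W,(-80,80,-95,20,60,175));topfit(q,148,165,"caddy side")
for z in(75,95,115,135,150):
    t=q[(abs(q[:,2]-z)<6)&(q[:,0]>40)];print(z,np.round(np.percentile(t[:,1],[1,99]),1))
E
```

```text
[-0.44364586  0.91930623  0.86634417] -0.0008115388846681591 [31.9 15.5 88.1]
caddy side 120 c [ 54.  -27.3] size [99.2 49.7] ang 47.2 z [149.2 155.  163.2]
75 [-77.5   1. ]
95 [-77.6  17.6]
115 [-77.7  17.5]
135 [-77.7  12.6]
150 [-75.8  19.9]
```

Call:
{"name": "step_arm", "arguments": {
  "motion": [
    [0,0,0.3,0,0],
    [0,0,0.5,0,0],
    [0,0,0.7,0,0],
    [0,0,0.7,0,0]
  ]
}}

```text
time: 32.5
tool_pos: [0.5511, 0.0479, 0.1613]
tcp_rot: [-1.305, -2.856, 0.004]
wrist_force: [-4.0, -3.5, 4.1]
width: -0.004
grip_force: 2.9
```

```bash
python3 - <<'E'
from h import *
s=bot.read_state();print(s["wrist_force"]@Tw[:3,:3],np.round((s["tool_pos"]-Tw[:3,3])@Tw[:3,:3]*1000,1))
im,d,W=shot("side","s10");q=inwell(W,(-80,80,-95,20,60,175))
for z in(75,95,115,135,150):
    t=q[(abs(q[:,2]-z)<6)&(q[:,0]>40)];print(z,np.round(np.percentile(t[:,1],[1,99]),1))
E
```

```text
[1.87023836 5.29687541 3.62584773] [31.8 10.5 86.8]
75 [-83.2  -4.6]
95 [-83.3  17.6]
115 [-83.4  17.5]
135 [-83.3  17.3]
150 [-83.4  14.5]
```

Call:
{"name": "step_arm", "arguments": {
  "motion": [
    [2,0,-1,0,0],
    [5.5,0,-1.5,-3,0],
    [5.5,0,-1.5,-8,0],
    [5.5,0,-1.5,-12,0],
    [5.5,0,-1.5,-12,0]
  ]
}}

```text
time: 33.05
tool_pos: [0.5446, 0.0392, 0.2891]
tcp_rot: [1.302, 2.846, 0.011]
wrist_force: [1.1, -0.3, 1.1]
width: 0.645
grip_force: 0.0
```

```bash
python3 - <<'E'
from h import *
im,d,W=shot("wrist","w16");s=bot.read_state()
q=inwell(W,(-80,80,-95,95,50,175));topfit(q,148,165,"caddy");topfit(q[q[:,1]>5],88,105,"tin")
t=q[(q[:,1]>60)&(q[:,2]<64)&(q[:,2]>57)&(abs(q[:,0])<50)&(abs(q[:,0])>20)];print("plate",np.round(np.percentile(t[:,1],[1,50,99])))
go([.627,-.272,.25],30.4)
E
```

```text
caddy 2563 c [ 11.1 -39. ] size [81.9 59.9] ang 89.7 z [149.3 155.2 158.8]
tin 1665 c [-37.8  37.8] size [65.5 48. ] ang 89.5 z [89.9 96.4 98.3]
plate [75. 84. 95.]
t 33.1 pos [0.543  0.0391 0.2856] psi 130.8 q [  1.  -1. 104.   0.  76. -39.] -> shift cm [-29.01 -14.02   3.61] twist 100.4
```

Call:
{"name": "step_arm", "arguments": {
  "motion": [
    [5.5,-29,-14,0,100.4],
    [5.5,-29,-14,0,100.4],
    [5.5,-29,-14,0,100.4],
    [5.5,-29,-14,0,100.4],
    [5.5,-29,-14,0,100.4],
    [5.5,-29,-14,0,100.4],
    [5.5,-29,-14,0,100.4],
    [5.5,-29,-14,0,100.4],
    [5.5,-29,-14,0,100.4],
    [5.5,-29,-14,0,100.4],
    [5.5,-29,-14,0,100.4],
    [5.5,-29,-14,2,100.4],
    [5.5,-29,-14,3.6,100.4],
    [5.5,-29,-14,3.6,100.4],
    [5.5,-29,-14,3.6,100.4],
    [5.5,-29,-14,3.6,100.4]
  ]
}}

```text
time: 34.7
tool_pos: [0.6246, -0.2721, 0.2456]
tcp_rot: [3.031, 0.827, 0.001]
wrist_force: [0.2, -0.6, -0.0]
width: 0.646
grip_force: 0.0
```

```bash
python3 - <<'E'
from h import *
im,d,W=shot("wrist","w17");s=bot.read_state()
m=im.astype(int);gray=(m.max(-1)-m.min(-1)<40)
k=(W[...,2]>.135)&(W[...,2]<.15)&(np.hypot(W[...,0]-.627,W[...,1]+.272)<.06)&gray
rc=cv2.minAreaRect((W[k][:,:2]*1000).astype(np.float32));print("body",rc,k.sum())
k=(W[...,2]>.152)&(W[...,2]<.165)&(np.hypot(W[...,0]-.627,W[...,1]+.272)<.04)
rc=cv2.minEnclosingCircle((W[k][:,:2]*1000).astype(np.float32));print("cap",rc,k.sum(),np.median(W[k][:,2]))
go([rc[0][0]/1000,rc[0][1]/1000,.15],30.4,s)
E
```

```text
body ((628.728515625, -274.234130859375), (58.630775451660156, 67.86446380615234), 29.626232147216797) 2940
cap ((628.2456665039062, -274.5547790527344), 18.922569274902344) 1391 0.15627203333046558
t 34.75 pos [ 0.6248 -0.2722  0.2462] psi 30.5 q [-26.  15.  90.   0.  75.  34.] -> shift cm [0.16 0.37 9.62] twist 0.1
```

Call:
{"name": "step_arm", "arguments": {
  "motion": [
    [5.5,0.15,0.3,4,0.4],
    [5.5,0.15,0.3,8,0.4],
    [5.5,0.15,0.3,9.5,0.4],
    [5.5,0.15,0.3,10.4,0.4],
    [5.5,0.15,0.3,10.4,0.4],
    [5.5,0.15,0.3,10.4,0.4]
  ]
}}

```text
time: 35.35
tool_pos: [0.6285, -0.2744, 0.1434]
tcp_rot: [3.032, 0.814, 0.004]
wrist_force: [0.8, 0.1, 0.7]
width: 0.643
grip_force: 0.0
```

```bash
python3 - <<'E'
from h import *
s=bot.read_state();print(s["wrist_force"]);go([.628,-.274,.141],30,s)
E
```

```text
[0.76838673 0.12175171 0.73483441]
t 35.35 pos [ 0.6285 -0.2744  0.1434] psi 30.1 q [-26.  20.  96.   0.  65.  34.] -> shift cm [-0.02 -0.06  0.24] twist 0.1
```

Call:
{"name": "step_arm", "arguments": {
  "motion": [
    [5.5,0,0,0.15,0],
    [2.5,0,0,0.15,0],
    [2.5,0,0,0.15,0],
    [2.5,0,0,0.15,0],
    [2.5,0,0,0.15,0],
    [2.5,0,0,-1,0],
    [2.5,0,0,-4,0],
    [2.5,0,0,-8,0],
    [2.5,0,0,-12,0],
    [2.5,0,0,-16,0],
    [2.5,0,0,-18,0],
    [2.5,0,0,-18,0]
  ],
  "force": 70
}}

```text
time: 36.55
tool_pos: [0.629, -0.2747, 0.327]
tcp_rot: [3.029, 0.813, 0.011]
wrist_force: [0.9, -1.0, -1.8]
width: 0.409
grip_force: 112.4
```

```bash
python3 - <<'E'
from h import *
s=bot.read_state();im,d,W=shot("side","s11");print(s["wrist_force"],s["width"]*85.4,s["grip_force"])
P=held(W,s,(60,60,-20,170));
for z in(10,30,60,90,120,140): 
    t=P[abs(P[:,2]-z)<6]
    if len(t): print(z,len(t),np.round(np.percentile(t[:,:2],[2,50,98],axis=0),1).tolist())
k=P[P[:,2]>0];print("bottom z",np.round(np.percentile(k[:,2],[98,100])))
E
```

```text
[ 0.9208842  -1.00507265 -1.7952719 ] 34.94505196129646 112.38036956463475
10 73 [[-30.5, -37.5], [-2.5, -32.9], [27.0, 9.8]]
30 68 [[-30.7, -37.6], [0.8, -33.3], [28.2, -9.2]]
60 62 [[-30.9, -39.1], [-1.4, -33.5], [26.5, 4.0]]
90 62 [[-31.1, -39.6], [1.3, -33.4], [27.8, -28.1]]
120 60 [[-31.1, -38.9], [-2.6, -34.5], [25.9, -13.0]]
140 38 [[-29.4, -37.6], [-1.9, -33.2], [24.7, -17.8]]
bottom z [139. 144.]
```

```bash
python3 - <<'E'
from h import *
s=bot.read_state();print(s["time"])
print(well(16,-39,100),well(46,-39,157))
for x,z in((93,220),(87,207),(20,208),(20,156)):
    p=well(x,38.5,z)-[0,0,.009];print(x,z,p);go(p,130.85,s)
E
```

```text
36.6
[0.60172858 0.06508079 0.1655244 ] [0.60190612 0.06487544 0.22993656]
93 220 [0.53548298 0.02320595 0.29862742]
t 36.6 pos [ 0.6279 -0.2742  0.3235] psi 30.1 q [-26.  14.  84.  -0.  82.  34.] -> shift cm [  6.89 -30.38   2.4 ] twist -100.8
87 207 [0.53495619 0.02381523 0.28433227]
t 36.6 pos [ 0.6279 -0.2742  0.3235] psi 30.1 q [-26.  14.  84.  -0.  82.  34.] -> shift cm [  6.87 -30.47   3.83] twist -100.8
20 208 [ 0.57395446 -0.0212903   0.25376063]
t 36.6 pos [ 0.6279 -0.2742  0.3235] psi 30.1 q [-26.  14.  84.  -0.  82.  34.] -> shift cm [  7.98 -24.62   6.91] twist -100.8
20 156 [ 0.55798775 -0.00282315  0.20784735]
t 36.6 pos [ 0.6279 -0.2742  0.3235] psi 30.1 q [-26.  14.  84.  -0.  82.  34.] -> shift cm [  7.51 -27.03  11.49] twist -100.8
```

Call:
{"name": "step_arm", "arguments": {
  "motion": [
    [2.5,0,0,-4,0],
    [2.5,6.9,-30.4,-6.2,-100.8],
    [2.5,6.9,-30.4,-6.2,-100.8],
    [2.5,6.9,-30.4,-6.2,-100.8],
    [2.5,6.9,-30.4,-6.2,-100.8],
    [2.5,6.9,-30.4,-6.2,-100.8],
    [2.5,6.9,-30.4,-6.2,-100.8],
    [2.5,6.9,-30.4,-6.2,-100.8],
    [2.5,6.9,-30.4,-6.2,-100.8],
    [2.5,6.9,-30.4,-6.2,-100.8],
    [2.5,6.9,-30.4,-6.2,-100.8],
    [2.5,6.9,-30.4,-6.2,-100.8],
    [2.5,6.9,-30.4,-6.2,-100.8],
    [2.5,6.9,-30.4,-6.2,-100.8],
    [2.5,6.9,-30.4,-6.2,-100.8],
    [2.5,6.9,-30.4,-6.2,-100.8]
  ],
  "force": 45
}}

```text
time: 38.2
tool_pos: [0.5343, 0.0239, 0.3821]
tcp_rot: [-1.308, -2.854, 0.001]
wrist_force: [0.2, 0.1, -1.6]
width: 0.404
grip_force: 85.5
```

```bash
python3 - <<'E'
from h import *
im,d,W=shot("side","s12");s=bot.read_state();print(s["wrist_force"],s["width"]*85.4,s["grip_force"])
P=held(W,s,(60,60,-20,170));
for z in(10,60,100,130): 
    t=P[abs(P[:,2]-z)<8]
    if len(t): print(z,len(t),np.round(np.percentile(t[:,:2],[2,50,98],axis=0),1).tolist())
f=P[(P[:,2]>20)&(P[:,2]<130)];f=f[f[:,0]>15];t=f[np.abs(f[:,1])<25];print("yaw of bottle face",np.degrees(np.arctan(np.polyfit(t[:,1],t[:,0],1)[0])))
q=inwell(W,(-80,80,-95,95,60,175))
t=q[(q[:,0]>35)&(q[:,2]>80)&(q[:,2]<140)];print("caddy y",np.round(np.percentile(t[:,1],[1,99]),1))
for x,z in((93,220),(87,207),(20,208),(20,156)):
    go(well(x,40,z)-[0,0,.009],130.85,s)
E
```

```text
[-0.36146059  0.1373303  -2.27785791] 34.56420000589807 85.4633607796859
10 238 [[-15.1, -32.7], [27.9, 0.2], [32.6, 33.1]]
60 137 [[25.5, -31.7], [28.9, -0.7], [31.8, 32.8]]
100 129 [[24.6, -30.7], [28.3, 1.2], [31.2, 35.4]]
130 118 [[24.2, -29.0], [28.3, 0.6], [31.2, 35.4]]
yaw of bottle face -0.0883001466676566
caddy y [-80.6  -2. ]
t 38.25 pos [0.5344 0.0238 0.3824] psi 130.8 q [ -0.  -3.  97.   0.  87. -41.] -> shift cm [-0.13 -0.1   8.38] twist -0.1
t 38.25 pos [0.5344 0.0238 0.3824] psi 130.8 q [ -0.  -3.  97.   0.  87. -41.] -> shift cm [-0.05 -0.1   9.81] twist -0.1
t 38.25 pos [0.5344 0.0238 0.3824] psi 130.8 q [ -0.  -3.  97.   0.  87. -41.] -> shift cm [-6.01 -0.09 12.86] twist -0.1
t 38.25 pos [0.5344 0.0238 0.3824] psi 130.8 q [ -0.  -3.  97.   0.  87. -41.] -> shift cm [-3.57 -0.09 17.45] twist -0.1
```

Call:
{"name": "step_arm", "arguments": {
  "motion": [
    [2.5,-0.05,-0.2,3,0],
    [2.5,-0.05,-0.2,6,0],
    [2.5,-0.05,-0.2,8.5,0],
    [2.5,-0.05,-0.2,9.8,0],
    [2.5,-0.6,-0.2,10.1,0],
    [2.5,-1.2,-0.2,10.4,0],
    [2.5,-1.8,-0.2,10.7,0],
    [2.5,-2.4,-0.2,11.0,0],
    [2.5,-3.0,-0.2,11.3,0],
    [2.5,-3.6,-0.2,11.65,0],
    [2.5,-4.2,-0.2,11.95,0],
    [2.5,-4.8,-0.2,12.25,0],
    [2.5,-5.4,-0.2,12.55,0],
    [2.5,-6.0,-0.2,12.9,0],
    [2.5,-6.0,-0.2,12.9,0]
  ]
}}

```text
time: 39.75
tool_pos: [0.5725, -0.0234, 0.2533]
tcp_rot: [-1.307, -2.856, 0.001]
wrist_force: [-0.9, 2.8, -1.3]
width: 0.405
grip_force: 66.3
```

```bash
python3 - <<'E'
from h import *
im,d,W=shot("side","s13");s=bot.read_state();print(s["wrist_force"],s["grip_force"],np.round((s["tool_pos"]+[0,0,.009]-Tw[:3,3])@Tw[:3,:3]*1000,1))
q=inwell(W,(-80,90,8,95,63,220))
for z in(70,90,110,130,150,170,185):
    t=q[(abs(q[:,2]-z)<6)&(q[:,0]>0)]
    if len(t)>3: print(z,len(t),np.round(np.percentile(t[:,0],[50])),np.round(np.percentile(t[t[:,0]>30][:,1],[2,98]),1))
t=inwell(W,(35,70,-95,3,80,140));print("caddy y",np.round(np.percentile(t[:,1],[1,99]),1))
for x,z in((20,208),(20,156)): go(well(x,39,z)-[0,0,.009],130.85,s)
c=im[110:270,190:350];cv2.imwrite("pics/c5.png",cv2.resize(c,(600,600),interpolation=cv2.INTER_CUBIC)[:,:,::-1])
E
```

```text
[-0.81719526  2.10132737 -1.08357702] 66.2393867969513 [ 19.7  41.  207.8]
70 132 [48.] [ 9.4 86.1]
90 103 [49.] [ 9.3 70.9]
110 109 [50.] [ 9.2 70.7]
130 100 [50.] [ 9.1 70.4]
150 101 [51.] [ 8.9 73. ]
170 95 [51.] [ 8.8 72.7]
185 105 [52.] [ 8.7 72.5]
caddy y [-80.4  -1.9]
t 39.8 pos [ 0.5721 -0.023   0.2534] psi 130.8 q [ -5.   3. 103.   0.  74. -46.] -> shift cm [ 0.01  0.2  -0.03] twist -0.0
t 39.8 pos [ 0.5721 -0.023   0.2534] psi 130.8 q [ -5.   3. 103.   0.  74. -46.] -> shift cm [2.45 0.2  4.56] twist -0.0
```

View pics/c5.png

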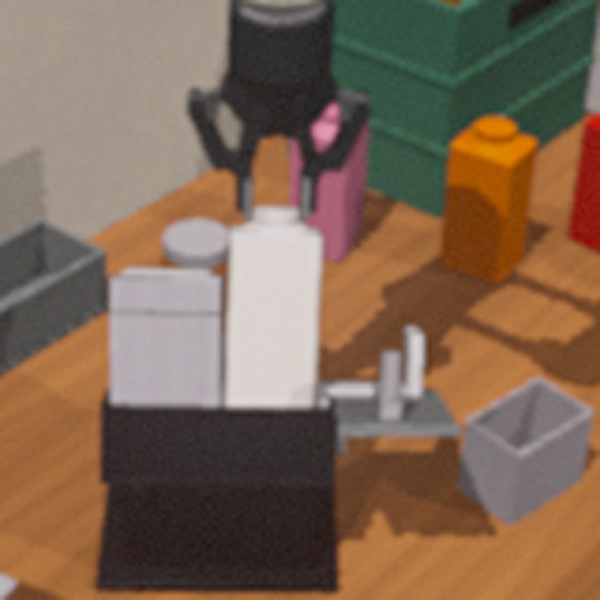

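Call:
{"name": "step_arm", "arguments": {
  "motion": [
    [2.5,0,0.1,0,0],
    [2.5,0.4,0.1,0.75,0],
    [2.5,0.8,0.1,1.5,0],
    [2.5,1.2,0.1,2.25,0],
    [2.5,1.6,0.1,3.0,0],
    [2.5,1.95,0.1,3.7,0],
    [2.5,2.3,0.1,4.3,0],
    [2.5,2.5,0.1,4.7,0],
    [2.5,2.5,0.1,4.7,0],
    [2.5,2.5,0.1,4.7,0]
  ]
}}

```text
time: 40.8
tool_pos: [0.5644, -0.0072, 0.2147]
tcp_rot: [1.297, 2.838, 0.001]
wrist_force: [7.2, -10.0, 17.5]
width: 0.407
grip_force: 72.2
```

```bash
python3 - <<'E'
from h import *
im,d,W=shot("side","s14");s=bot.read_state();print(s["wrist_force"],s["grip_force"],np.round((s["tool_pos"]+[0,0,.009]-Tw[:3,3])@Tw[:3,:3]*1000,1))
q=inwell(W,(-80,90,8,95,63,220))
for z in(70,90,110,130,140):
    t=q[(abs(q[:,2]-z)<6)&(q[:,0]>0)]
    if len(t)>3: print(z,len(t),np.round(np.percentile(t[:,0],[50])),np.round(np.percentile(t[t[:,0]>30][:,1],[2,98]),1))
t=q[(q[:,0]>35)&(q[:,0]<70)&(q[:,1]<25)];print("top z near high edge",np.round(np.percentile(t[:,2],[90,95,99])))
E
```

```text
[  6.31797256 -10.93290316  16.23992426] 72.21470196236623 [ 16.6  36.5 165.5]
70 129 [48.] [ 9.4 80.7]
90 103 [49.] [ 9.3 68.3]
110 100 [49.] [ 9.2 67.9]
130 102 [49.] [ 9.1 70.5]
140 93 [49.] [ 9.  70.4]
top z near high edge [206. 214. 220.]
```

```bash
python3 - <<'E'
from h import *
W=np.load("s14.npz")["W"]
q=inwell(W,(-20,60,-85,95,63,200))
for nm,a,b in(("caddy",-70,-10),("milk",12,66)):
    for x in(20,30,40,48):
        t=q[(q[:,1]>a)&(q[:,1]<b)&(abs(q[:,0]-x)<4)];print(nm,x,len(t),np.histogram(t[:,2],bins=range(100,200,8))[0],np.round(np.max(t[:,2][t[:,2]<170]) if len(t) else 0))
im=np.load("s14.npz")["im"];c=im[130:270,200:340];cv2.imwrite("pics/c6.png",c[:,:,::-1])
s=bot.read_state();im,d,W=shot("wrist","w18")
q=inwell(W,(-20,60,5,75,100,200));print(len(q));t=q[(q[:,2]<160)];print(np.histogram(t[:,2],bins=range(100,164,4)),np.round(np.percentile(t,[2,50,98],axis=0)))
E
```

```text
caddy 20 0 [0 0 0 0 0 0 0 0 0 0 0 0] 0
caddy 30 2 [0 0 0 0 0 0 0 2 0 0 0 0] 158.0
caddy 40 116 [ 1  6  8 10 16 16 14 37  0  0  0  0] 162.0
caddy 48 639 [60 58 57 54 43 41 47 13  0  0  0  0] 157.0
milk 20 9 [0 0 0 0 0 0 0 4 5 0 0 0] 169.0
milk 30 57 [ 0  0  0  0  0  0  7 13 20 12  3  2] 170.0
milk 40 73 [ 0  0  1  0  0  1 24 16  7  2 13  6] 168.0
milk 48 566 [48 54 42 45 47 47 25  0  0  0  1  6] 155.0
17756
(array([ 372,  392,  417,  435,  443,  500,  510,  545,  577,  617,  738,
       3086, 1256,  691,  468]), array([100, 104, 108, 112, 116, 120, 124, 128, 132, 136, 140, 144, 148,
       152, 156, 160])) [[ 16.   6. 102.]
 [ 47.  38. 144.]
 [ 48.  69. 158.]]
```

Call:
{"name": "step_arm", "arguments": {
  "motion": [
    [2.5,0,0,-0.4,0],
    [4.2,0,0,-0.5,0],
    [4.2,0,0,-0.5,0],
    [4.4,0,0,-0.5,0],
    [4.4,-0.6,0,-1.5,0],
    [4.4,-1.2,0,-3,0],
    [4.4,-1.5,0,-6,0],
    [4.4,-1.5,0,-10,0],
    [4.4,-1.5,0,-12,0],
    [4.4,-1.5,0,-12,0],
    [4.4,-1.5,0,-12,0]
  ]
}}

```text
time: 42.0
tool_pos: [0.5666, -0.0148, 0.3274]
tcp_rot: [1.307, 2.857, -0.0]
wrist_force: [-0.4, 0.1, -0.2]
width: 0.511
grip_force: 0.0
```

```bash
python3 - <<'E'
from h import *
im,d,W=shot("wrist","w19");s=bot.read_state()
def plane(t,nm):
    c=np.median(t,0);k=abs(t[:,2]-c[2])<6;t=t[k];n=np.linalg.svd(t-t.mean(0))[2][2];n*=np.sign(n[2]);print(nm,"normal",np.round(n,3),"z",np.round(np.median(t[:,2]),1))
q=inwell(W,(-80,80,-95,95,60,175))
topfit(q[q[:,1]<0],150,165,"caddy");topfit(q[q[:,1]>2.5],138,151,"milk");topfit(q,158,170,"cap");topfit(q[(q[:,0]<-16)],88,103,"tin")
plane(q[(q[:,1]<-10)&(q[:,2]>150)],"caddy");plane(q[(q[:,1]>8)&(q[:,2]>141)&(q[:,2]<153)],"milk");plane(q[(q[:,0]<-20)&(q[:,2]>88)&(q[:,2]<103)],"tin")
b,_,W2=shot("side","s15")
t=inwell(W2,(30,70,-95,95,70,135))
for a,bb,nm in((-95,0,"caddy"),(5,90,"milk")):
    r=t[(t[:,1]>a)&(t[:,1]<bb)];print(nm,"high face fit x=a*y+b*z+c",np.round(np.linalg.lstsq(np.c_[r[:,1:],np.ones(len(r))],r[:,0],rcond=None)[0],3),np.round(np.percentile(r[:,1],[1,99])))
c=b[110:270,190:350];cv2.imwrite("pics/c7.png",np.hstack([cv2.resize(c,(400,400)),cv2.resize(im[:,56:456],(400,400))])[:,:,::-1])
E
```

```text
caddy 3971 c [ 14.5 -40.1] size [60.7 80.2] ang 0.4 z [151.3 155.9 157.9]
milk 2214 c [17.5 37.7] size [68.1 60.4] ang 89.3 z [140.4 146.9 150.1]
cap 1219 c [17.6 -7.6] size [128.1  37.8] ang 89.8 z [158.2 162.9 163.9]
tin few 10
caddy normal [ 0.007 -0.016  1.   ] z 156.2
milk normal [0.021 0.015 1.   ] z 147.2
tin normal [-0.051 -0.26   0.964] z 94.9
caddy high face fit x=a*y+b*z+c [ 1.100e-02 -4.400e-02  5.235e+01] [-80.  -2.]
milk high face fit x=a*y+b*z+c [ 8.0000e-03 -4.0000e-03  4.8326e+01] [ 6. 68.]
```

View pics/c7.png

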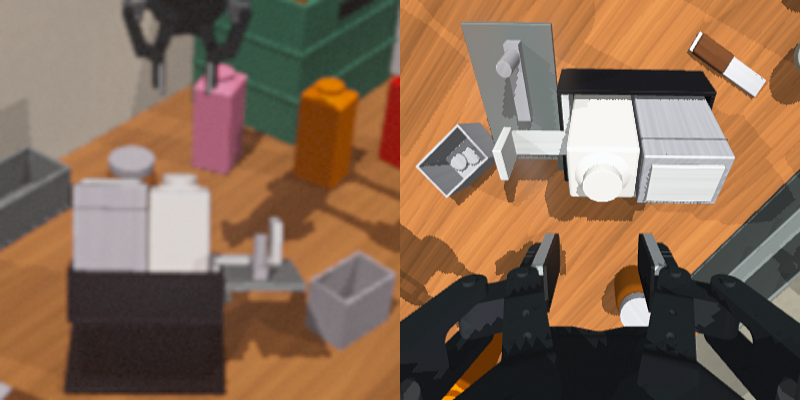

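Call:
{"name": "step_arm", "arguments": {
  "motion": [
    [4.4,-5,0,-3,0],
    [4.4,-10,0,-3,0],
    [4.4,-15,0,-3,0],
    [4.4,-20,0,-3,0],
    [4.4,-20,0,-3,0],
    [4.4,-20,0,-3,0]
  ]
}}

```text
time: 42.7
tool_pos: [0.6971, -0.1671, 0.3533]
tcp_rot: [-1.307, -2.85, 0.001]
wrist_force: [-0.1, -0.1, -0.2]
width: 0.515
grip_force: 0.0
```

```bash
python3 - <<'E'
from h import *
for n in("top","wrist"):
    im,d,W=shot(n,"f"+n)
    q=inwell(W,(-80,80,-95,95,60,175))
    topfit(q[q[:,0]<-14],88,103,"tin "+n)
    t=q[(q[:,0]<-18)&(q[:,2]>88)&(q[:,2]<103)]
    if len(t)>30: m=np.linalg.svd(t-t.mean(0))[2][2];print(m*np.sign(m[2]))
    topfit(inwell(W,(-30,30,115,175,101,120)),101,120,"lug");topfit(inwell(W,(70,125,112,140,98,120)),98,120,"knob")
E
```

```text
tin top 308 c [-46.9  -4.7] size [150.2  28.2] ang 87.9 z [92.8 95.8 99. ]
[-0.07081566  0.00844302  0.99745369]
lug few 2
knob 29 c [100.1 122.8] size [12.6 12.4] ang 52.8 z [102.1 107.9 109.7]
tin wrist 3095 c [-49.6  -4.3] size [149.8  25. ] ang 89.8 z [93.6 95.1 96.6]
[-0.01457366  0.00585838  0.99987664]
lug few 0
knob few 0
```

```bash
python3 - <<'E'
from h import *
topfit(inwell(np.load("w19.npz")["W"],(-30,30,100,175,101,120)),101,120,"lug")
topfit(inwell(np.load("s15.npz")["W"],(-30,30,100,175,101,120)),101,120,"lug")
bot.finish_job()
E
```

```text
lug 362 c [ -1.  150.4] size [10.2 40.4] ang 89.2 z [102.1 108.9 110.1]
lug 26 c [  1.2 149.3] size [ 9.1 42.8] ang 89.3 z [102.6 109.  113.6]
the job is handed in; nothing more can be done
```

The job is handed in at about 43 s: the bolt is fully drawn, the divider is home, and the long tin, tea caddy and milk bottle stand square on the bin floor and released, by my camera checks. I did not re-measure the bystanders. On the first try the tin tipped in the grip against the divider, so I set it on the table, re-gripped it and packed it.

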